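Shut the sandwich-loaf tins with their own slide-on lids

TASK

Two open sandwich-loaf tins, a narrow and a wide one, are to be put away shut, like the long one at the back. Find the lid that belongs to each and slide it on from the tin's end, with the lid's side channels running under the tin's rims, until its end flap stops against the tin. Leave both tins standing where they are and do not disturb the other things on the worktop.

Things in the scene. Friction and masses are not known exactly. Their poses are not given: they have to be found in the camera images.
- narrow_tin: Heavy plain sheet-metal loaf tin, the narrow one of two: body 140 long (x), 60 wide (y), 60 mm tall, open on top, both ends alike. Origin: centre of underside, z up. The rolled rim round the top is 4 mm thick, its top face at 60 mm; it stands out 7 mm on the long sides (74 mm over both) and 4 mm at the ends (148 mm over all).
- wide_tin: Heavy plain sheet-metal loaf tin, the wide one of two: body 165 long (x), 84 wide (y), 72 mm tall, open on top, both ends alike. Origin: centre of underside, z up. The rolled rim round the top is 4 mm thick, its top face at 72 mm; it stands out 7 mm on the long sides (98 mm over both) and 4 mm at the ends (173 mm over all).
- narrow_lid: Slide-on lid of the narrow tin, 150.5 x 83 mm (x, y), right way up. Origin: centre of underside, z up. Plate 11 to 13.5 mm above it. Long edges folded down and in: 78 mm apart inside (2 mm play each side), channel 8.5 mm high under the plate, over 2.5 mm lips 65 mm apart. Home: origin above the tin's origin, 49 mm higher, x along tin's x either way, plate resting on the rim.
- wide_lid: Slide-on lid of the wide tin, 175.5 x 107 mm (x, y), right way up. Origin: centre of underside, z up. Plate 11 to 13.5 mm above it. Long edges folded down and in: 102 mm apart inside (2 mm play each side), channel 8.5 mm high under the plate, over 2.5 mm lips 89 mm apart. Home: origin above the tin's origin, 61 mm higher, x along tin's x either way, plate resting on the rim.
- narrow_lid_tab (a point): Middle of the upright grip tab of the narrow lid, 13.5 to 43.5 mm above the lid's origin, 10 mm thick along x and 42 mm along y. This point is on the lid's z axis, 36.5 mm above its origin. Axes as the lid's.
- narrow_lid_lead (a point): Middle of the narrow lid's leading edge, at the underside of the plate (lid frame: x +74, z +11 mm). Axes as the lid's. The channels begin 25 mm behind this edge, their first 16 mm splayed out by 3 mm; ahead of them the plate has no lips. The trailing (-x) end has a downturned flap, inner face at x -74 mm, that stops against the end of the tin's rim.
- wide_lid_tab (a point): Middle of the upright grip tab of the wide lid, 13.5 to 43.5 mm above the lid's origin, 10 mm thick along x and 42 mm along y. This point is on the lid's z axis, 36.5 mm above its origin. Axes as the lid's.
- wide_lid_lead (a point): Middle of the wide lid's leading edge, at the underside of the plate (lid frame: x +86.5, z +11 mm). Axes as the lid's. The channels begin 25 mm behind this edge, their first 16 mm splayed out by 3 mm; ahead of them the plate has no lips. The trailing (-x) end has a downturned flap, inner face at x -86.5 mm, that stops against the end of the tin's rim.
- timer: Kitchen timer, white, lying on its back, 66 x 66 x 24 mm; a bystander. Origin: centre of its underside.
- teaspoon: Steel teaspoon, 130 mm long, lying flat; a bystander. Origin: centre of its underside.
- sugar_shaker: Small sugar shaker, 44 mm across, 90 mm tall, standing; a bystander. Origin: centre of its underside.
- vanilla_jar: Spice jar with a dark cap, 44 mm across, 105 mm tall, standing; a bystander. Origin: centre of its underside.
- pastry_brush: Wooden pastry brush, 245 mm long, lying flat; a bystander. Origin: centre of its underside.
- label_tape: Roll of tape lying flat, 94 mm across, 25 mm tall; a bystander. Origin: centre of its underside.
Mind the look-alikes: they are no part of the job. Leave any red look-alike of the wide_lid alone.

How it is judged:
By the outcome, as a careful person would: the job done as asked, in the order asked, and still so for the second after the job is handed in, with the robot touching nothing.
It also fails if it takes over 58 s, if anything falls off the work surface, if the arm or the gripper's body presses on something with over 40 N, if the wrist force passes 120 N, or if a joint passes its speed limit or range.

ROBOT

A 6-joint arm with a two-finger parallel gripper is mounted at the origin on the work surface; the furniture and walls round the work are solid. World frame = base frame: x ahead of the robot, y to its left, z up, the work surface at z = 0. Lengths are in m, angles in degrees, forces in N, time in s.
With the tool pointing down it reaches from about 0.375 to 0.9 m from the base axis. Payload 3.1 kg.
Tool frame: the origin (TCP) lies midway between the tips of the shut fingers; the grasp point (between the pads) lies 19 mm behind it; z points along the fingers, y is the line along which they close (so a half turn about z gives the same grasp; the last joint's range is limited). The gripper opens to 85 mm and grips with 20 to 120 N. Pads are 22 mm wide; open, the fingers measure 114 mm over their backs; the gripper's body (76 mm by 85 mm) begins 54 mm behind the grasp point. The pads swing forward as they close: fully open they stand 13 mm farther back than shut.
Start: joints at [56.637, 30.224, 82.088, -0, 67.689, -10.227], TCP at [0.246, 0.575, 0.208] pointing down, gripper open.
Joint ranges: [-176.69, 176.69], [-43.24, 126.21], [12.49, 139.97], [-82, 262], [0, 151.66], [-163.58, 163.58]. Speed limits (degrees/s): [159.86, 159.86, 180, 180, 180, 180].

INTERFACE

Orientations are given as [roll, pitch, yaw] about the fixed x, y, z axes, in that order (R = Rz(yaw) Ry(pitch) Rx(roll)).
In Python, from station import status, viewer, arm gives the robot as it stands.
- The arm moves only by the tool play_rows, never from a script. Its argument "steps" is a list of rows, each a list of 4 numbers: the shift along the world's x, y, z normalised to -1 to 1, where 1 is 0.5 m, then the turn about the world's z normalised to -1 to 1, where 1 is 90 degrees. In form: [[tx, ty, tz, spin], ...]. A call has exactly 5 rows; each row is the pose to reach, as a shift and turn from the pose commanded when the call began; what a row does not reach only later rows make up. A row lasts 1/12 s, in which the tool goes at most 41.7 mm and 7.16 degrees, less where a joint would pass 70% of its speed; a pose out of reach is approached as far as the arm can. A call with a number of a shift or a turn outside -1 to 1 is refused whole. A call with a gripper value outside its range is refused whole. "gripper" is the opening, from -1 (shut) to 1 (fully open), set as the call begins (left out, the last holds). The fingers move at their own pace and stop on an object; "force" is the grip in N (left out, the last holds). Time passes only in rows, so rows that repeat a pose let the fingers close, or fill a call up. It gives the time, the measured TCP pose, the force, the opening and the grip force at its end, in the units of the state.
- status.sense(): the state, without advancing time (a new reading comes with each control period).
- viewer.read_camera(name): name is "side" or "top" or "wrist"; returns the picture (384x512x3 uint8, red, green, blue); there is no depth.
- viewer.camera_model(name): a dict with "fx", "fy", "cx", "cy" (pixels), "k1" (the pictures are not rectified: a ray, as slopes to the right and down, at radius r is drawn at 1 + k1 r^2 times it, then the intrinsics apply), "rvec" (rotation vector, rad) and "tvec" (3), from world to camera coordinates, as OpenCV has them. Camera axes: x right, y down, z forward; pixel columns grow to the right and rows downward; lengths in m; the calibration is good to about 2 mm. A picture is of the moment at which its call begins: read the wrist's pose just before it. camera_model takes no time and is no camera call; for the wrist camera it gives the pose at the moment of the call.
- arm.hand_in(): hands the job in; it is judged then, once.
The state is a dict: "time": time; "q": joint angles; "qd": joint speeds; "effort": joint torques, N m; "tool_pos": TCP position; "eef_rot": TCP orientation; "ft_force": force on the tool from outside, world axes, zero at the start; "ft_torque": the same for the moment, N m; "grip_width": finger opening in m; "gripper_force": force on a finger pad.
Only numpy, scipy, OpenCV 4.12 (cv2) and the standard library are available. Lean on these libraries where they do the work, as an engineer would, in place of code of your own. Each camera call takes 0.05 s, during which the arm holds its last target. There are 200 camera calls.

## Working session

There is one attempt and no reset: what is moved stays moved. The work goes in short steps, Python scripts to look and compute and a tool call to move; the robot and the scene stay as the last step left them, time stands still between calls to the robot, and variables do not carry over. Pictures are saved under pics/ and viewed, at most 10 in all, crops included, and the job is handed in when it is done.

Besides the shell and the picture viewer there is one more tool, called after "Call:" in YAML: its name, and indented under it one key for each argument. play_rows: Moves the arm, as the interface text tells. Scaled input: -1 to 1 covers 0.5 m each way for a shift and 90 degrees each way for a turn. Its arguments: {"type":"object","properties":{"steps":{"type":"array","items":{"type":"array","items":{"type":"number","minimum":-1,"maximum":1}}},"gripper":{"type":"number"},"force":{"type":"number"}},"required":["steps"]}

```bash
mkdir -p pics; ls
cat > h.py <<'E'
import numpy as np, cv2
from station import status, viewer, arm
def ray(cam,uv,z,m=None):
    m=m or viewer.camera_model(cam)
    uv=np.atleast_2d(np.array(uv,float))
    d=(uv-[m["cx"],m["cy"]])/[m["fx"],m["fy"]]
    s=d.copy()
    for _ in range(20): s=d/(1+m["k1"]*(s**2).sum(1,keepdims=True))
    R=cv2.Rodrigues(np.array(m["rvec"],float))[0]; t=np.array(m["tvec"],float)
    o=-R.T@t; w=np.c_[s,np.ones(len(s))]@R
    return o+w*((z-o[2])/w[:,2])[:,None]
def proj(cam,P,m=None):
    m=m or viewer.camera_model(cam)
    R=cv2.Rodrigues(np.array(m["rvec"],float))[0]; c=np.atleast_2d(P)@R.T+np.array(m["tvec"],float)
    s=c[:,:2]/c[:,2:]; s=s*(1+m["k1"]*(s**2).sum(1,keepdims=True))
    return s*[m["fx"],m["fy"]]+[m["cx"],m["cy"]]
def grab(cam,name):
    im=cv2.cvtColor(viewer.read_camera(cam),cv2.COLOR_RGB2BGR); cv2.imwrite(f"pics/{name}.png",im); return im
E
python3 - <<'E'
from h import *
for c in("top","side"):
    im=grab(c,c+"0"); cv2.imwrite(f"pics/{c}0b.png",cv2.resize(im,(800,600),interpolation=cv2.INTER_CUBIC))
    m=viewer.camera_model(c);R=cv2.Rodrigues(np.array(m["rvec"],float))[0];print(c,-R.T@np.array(m["tvec"]),R[2],m["fx"],m["k1"])
s=status.sense();print(s["time"],s["tool_pos"],s["eef_rot"],s["ft_force"],s["grip_width"])
E
```

```text
pics
top [0.15801836 0.01187612 1.62294023] [ 0.20981483  0.01360392 -0.9776465 ] 467.2176014287817 -0.03535157210560032
side [0.5629577  1.18871683 0.94132259] [-0.037901   -0.79620319 -0.60384103] 444.3964662097391 0.04034036102166783
0.1 [0.24517114 0.57416128 0.20704174] [-1.79890534e+02 -2.02463849e-02  1.56863896e+02] [-0.16281961  0.28607597  0.54918862] 0.08532082676365055
```

View pics/top0b.png

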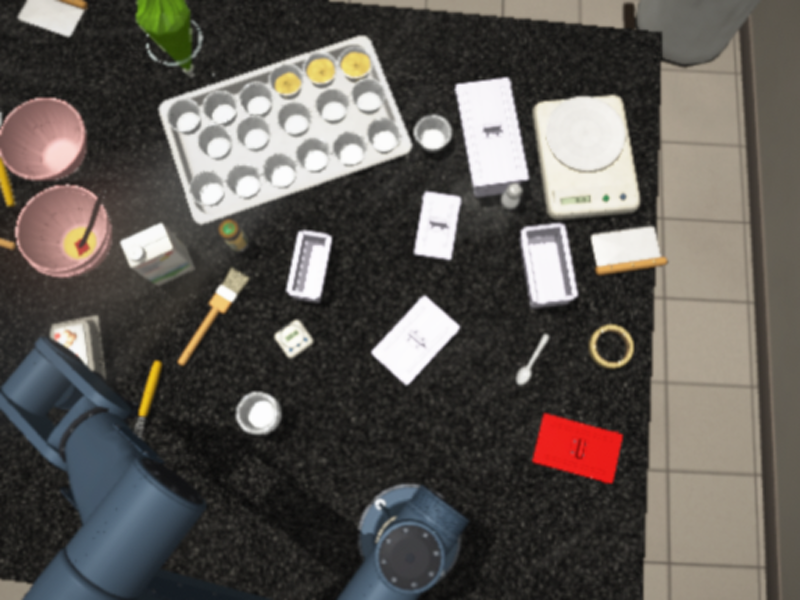

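View pics/side0b.png

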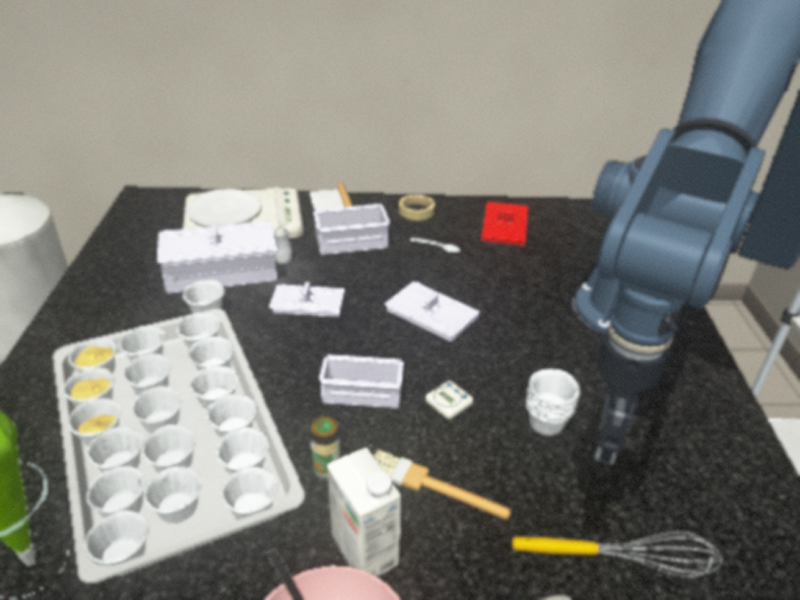

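Top view (800-px picture): the narrow tin is at (310,266) and the wide tin at (549,264). The shut long tin is at (491,135). There are white lids at (438,225), small, and (416,340), larger, plus a red look-alike at (578,447). I'll measure them next.

Run:
```python
from h import *
im=cv2.imread("pics/top0.png"); k=512/800
hsv=cv2.cvtColor(im,cv2.COLOR_BGR2HSV)
w=((hsv[...,2]>110)).astype(np.uint8)
n,l,s,c=cv2.connectedComponentsWithStats(w)
def box(cam,name,uv,z,l):
    u,v=np.int32(np.array(uv)); i=l[v,u]
    if i==0: i=np.bincount(l[v-6:v+7,u-6:u+7][l[v-6:v+7,u-6:u+7]>0]).argmax()
    ct=max(cv2.findContours((l==i).astype(np.uint8),0,1)[0],key=cv2.contourArea)
    P=ray(cam,ct[:,0,:],z)[:,:2]
    (cx,cy),(a,b),an=cv2.minAreaRect((P*1000).astype(np.float32))
    if a<b: a,b,an=b,a,an+90
    print(name,"c",round(cx),round(cy),"size",round(a),round(b),"yaw",round((an+90)%180-90,1))
for nm,uv,z in [("ntin",(310,266),.06),("wtin",(549,264),.072),("nlid",(438,215),.0135),("wlid",(416,320),.0135),("timer",(294,338),.024),("long",(491,110),.08),("scale",(585,200),.03),("tape",(611,327),.025),("spoon",(525,375),.005),("brush",(197,340),.01),("shaker",(511,196),.09),("tray",(290,130),.03),("cup",(432,133),.05),("bowl",(258,412),.06),("vanilla",(232,235),.1)]:
    try: box("top",nm,np.array(uv)*k,z,l)
    except Exception as e: print(nm,"fail")
```

```text
ntin c 575 252 size 156 80 yaw -6.7
wtin c 601 -276 size 181 107 yaw 10.2
nlid c 697 -31 size 159 92 yaw -6.1
wlid c 426 7 size 182 113 yaw -39.5
timer c 413 278 size 68 68 yaw -50.8
long c 878 -147 size 317 131 yaw 11.5
scale c 884 -369 size 299 220 yaw 8.7
tape c 432 -428 size 97 94 yaw -43.7
spoon c 395 -260 size 129 28 yaw -33.0
brush c 453 474 size 245 50 yaw -28.1
shaker c 873 -146 size 315 130 yaw 11.5
tray c 916 343 size 541 335 yaw -66.8
cup c 911 -8 size 87 84 yaw 2.8
bowl c 243 334 size 94 86 yaw -86.9
vanilla c 636 430 size 38 36 yaw -87.1
```

Run:
```python
from h import *
m=viewer.camera_model("wrist");R=cv2.Rodrigues(np.array(m["rvec"],float))[0];t=np.array(m["tvec"])
s=status.sense();p=s["tool_pos"];o=-R.T@t
from scipy.spatial.transform import Rotation as Q
T=Q.from_euler("xyz",s["eef_rot"],degrees=True)
print(o,R[2],m["fx"],m["k1"],"in tool:",T.inv().apply(o-p),T.inv().apply(R))
```

```text
[0.17394319 0.60571433 0.37408275] [ 0.27866556 -0.12153556 -0.95266711] 277.95374981469837 -0.00549183229242868 in tool: [ 0.07795612  0.00070963 -0.16701513] [[ 6.93755988e-04  9.99999519e-01  6.92703368e-04]
 [-9.52562069e-01  8.71665575e-04 -3.04343137e-01]
 [-3.04343594e-01 -4.48703080e-04  9.52562216e-01]]
```

Call:
play_rows:
  steps:
    - [0.045,-0.06,0,-0.04]
    - [0.09,-0.12,0,-0.08]
    - [0.136,-0.18,0,-0.12]
    - [0.181,-0.242,0,-0.16]
    - [0.226,-0.302,0,-0.2028]

```text
time: 0.52
tool_pos: [0.3588, 0.422, 0.2075]
eef_rot: [-179.9, -0.0, 138.5]
ft_force: [-0.2, 0.1, -0.5]
grip_width: 0.0851
gripper_force: 0.0
```

Call:
play_rows:
  steps:
    - [0.045,-0.06,0,-0.04]
    - [0.09,-0.12,0,-0.08]
    - [0.136,-0.18,0,-0.12]
    - [0.181,-0.242,0,-0.16]
    - [0.226,-0.302,0,-0.2028]

```text
time: 0.93
tool_pos: [0.472, 0.2709, 0.2076]
eef_rot: [-180.0, -0.0, 120.2]
ft_force: [1.1, -0.5, 0.3]
grip_width: 0.0855
gripper_force: 0.0
```

Call:
play_rows:
  steps:
    - [0.045,-0.06,0,-0.04]
    - [0.09,-0.12,0,-0.08]
    - [0.136,-0.18,0,-0.12]
    - [0.181,-0.242,0,-0.16]
    - [0.226,-0.302,0,-0.2028]

```text
time: 1.35
tool_pos: [0.585, 0.1199, 0.2075]
eef_rot: [-179.9, -0.0, 101.9]
ft_force: [1.1, 0.6, 0.0]
grip_width: 0.0849
gripper_force: 0.0
```

Call:
play_rows:
  steps:
    - [0.045,-0.06,0,-0.04]
    - [0.09,-0.12,0,-0.08]
    - [0.136,-0.18,0,-0.12]
    - [0.181,-0.242,0,-0.16]
    - [0.226,-0.302,0,-0.2028]

```text
time: 1.77
tool_pos: [0.6979, -0.031, 0.2072]
eef_rot: [-179.9, -0.0, 83.7]
ft_force: [0.1, -0.7, -0.0]
grip_width: 0.0855
gripper_force: 0.0
```

Run:
```python
from h import *
s=status.sense();print(s["time"],s["tool_pos"],s["eef_rot"],s["ft_force"])
im=grab("wrist","w1"); np.savez("w1.npz",**{k:np.array(v) for k,v in viewer.camera_model("wrist").items()})
cv2.imwrite("pics/w1b.png",cv2.resize(im,(800,600),interpolation=cv2.INTER_CUBIC))
```

```text
1.7667 [ 0.69794493 -0.03099451  0.20724797] [-1.79922370e+02 -7.70491921e-03  8.36562381e+01] [ 0.1246337  -0.69426303 -0.01383206]
```

View pics/w1b.png

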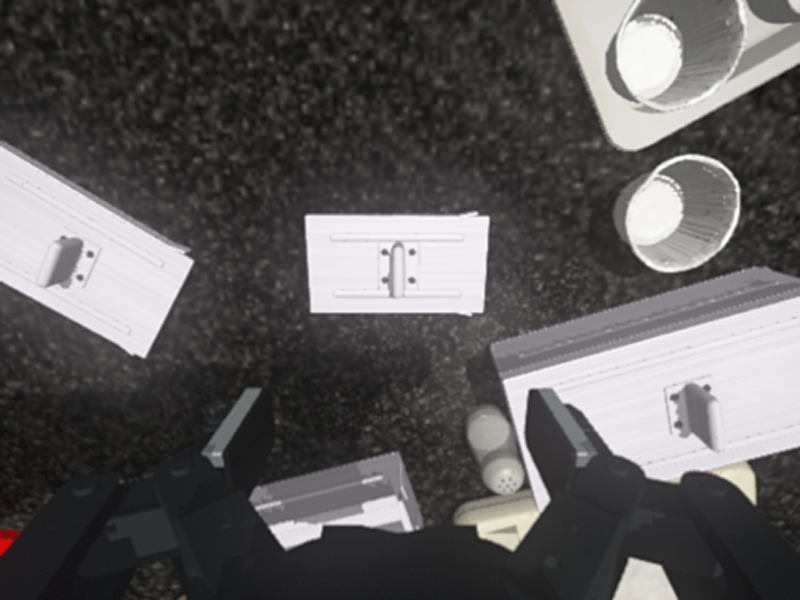

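Wrist view (800-px): the small white lid is centred at (397,265) with notches at its right (+x) end (475,212). The larger white lid is at (70,260), with notches near its right end (187,250) and (137,355). The red one is at lower left (0,540). By size, the small white lid fits narrow_lid and the larger white one fits wide_lid. An enlarged crop should confirm this and show the lead ends.

Run:
```python
from h import *
im=cv2.imread("pics/w1.png"); 
a=cv2.resize(im[125:210,185:325],(800,486),interpolation=cv2.INTER_CUBIC)
b=im[85:235,0:130]; b=cv2.resize(b,(520,600),interpolation=cv2.INTER_CUBIC)
a=cv2.resize(im[125:210,185:325],(280*800//560,243)); 
c=np.zeros((600,800,3),np.uint8); c[:,:400]=cv2.resize(im[85:235,0:128],(400,469))[[min(i,468) for i in range(600)]]; c[:243,400:]=a
cv2.imwrite("pics/crop1.png",c)
```

```text
(no output)
```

View pics/crop1.png

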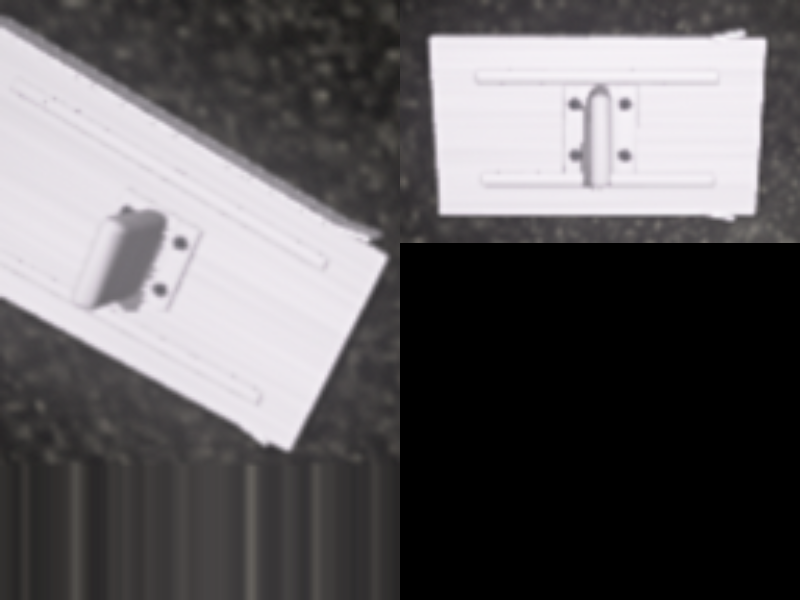

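Crop confirms it: two white lids with riveted tabs, and the splayed channel mouths are at the +x end on both, at (730,35) for the narrow and (375,237)/(270,440) for the wide. So both lead ends point away from the robot. Next I measure the narrow lid precisely.

```bash
cat >> h.py <<'E'
def rect(im,m,seed,z,L,W,thr,yaw0,close=0,cam="wrist"):
    g=im.min(2); w=(g>thr).astype(np.uint8)
    if close: w=cv2.morphologyEx(w,cv2.MORPH_CLOSE,np.ones((close,close)))
    n,l,s,c=cv2.connectedComponentsWithStats(w)
    u,v=map(int,seed); p=l[v-8:v+9,u-8:u+9]; i=np.bincount(p[p>0]).argmax()
    ct=max(cv2.findContours((l==i).astype(np.uint8),0,1)[0],key=cv2.contourArea)[:,0,:]
    P=ray(cam,ct,z,m)[:,:2]*1000
    c0=np.array(cv2.minAreaRect(P.astype(np.float32))[0]); y=yaw0
    for _ in range(4):
        a=np.radians(y); Rm=np.array([[np.cos(a),np.sin(a)],[-np.sin(a),np.cos(a)]])
        q=(P-c0)@Rm.T; mx=abs(q[:,0])<.28*L; my=abs(q[:,1])<.3*W
        sl=[];f=[]
        for sg in(1,-1):
            k=mx&(q[:,1]*sg>0.35*W)&(q[:,1]*sg<.7*W); co=np.polyfit(q[k,0],q[k,1],1); 
            r=abs(np.polyval(co,q[k,0])-q[k,1])<1.5; co=np.polyfit(q[k,0][r],q[k,1][r],1); sl.append(co[0]); f.append(co[1])
        e=[np.median(q[my&(q[:,0]*sg>.35*L)&(q[:,0]*sg<.65*L),0]) for sg in(1,-1)]
        c0=c0+Rm.T@[np.mean(e),np.mean(f)]; y+=np.degrees(np.arctan(np.mean(sl)))
    print("c",c0.round(1),"yaw",round(y,2),"size",round(e[0]-e[1],1),round(f[0]-f[1],1),"slopes",np.round(np.degrees(sl),2))
    return c0,y
E
python3 - <<'E'
from h import *
im=cv2.imread("pics/w1.png"); m={k:v for k,v in np.load("w1.npz").items()}; k=512/800
for t in(130,160,190): rect(im,m,(360*k,270*k),.0135,150,83,t,-6)
# tab: print top-face pixel profile around tab
for z in(.0135,.0435): print(ray("wrist",np.array([[392,242],[404,242],[392,297],[404,297],[398,270]])*k,z,m).round(4)[:,:2])
E
```

```text
c [702.6 -38.1] yaw -7.42 size 150.5 84.3 slopes [ 0.08 -0.08]
c [702.6 -38. ] yaw -6.8 size 149.2 82.0 slopes [ 0.04 -0.04]
c [702.7 -38. ] yaw -6.8 size 148.5 82.0 slopes [ 0.04 -0.04]
[[ 0.7012 -0.0183]
 [ 0.7112 -0.0195]
 [ 0.6954 -0.0656]
 [ 0.7057 -0.0669]
 [ 0.7034 -0.0425]]
[[ 0.7021 -0.0134]
 [ 0.7112 -0.0145]
 [ 0.6968 -0.0568]
 [ 0.7062 -0.0579]
 [ 0.7041 -0.0356]]
```

Call:
play_rows:
  steps:
    - [0.012,-0.0144,-0.06,-0.005]
    - [0.012,-0.0144,-0.13,-0.005]
    - [0.012,-0.0144,-0.2,-0.005]
    - [0.012,-0.0144,-0.26,-0.005]
    - [0.012,-0.0144,-0.3,-0.005]
  gripper: 1

```text
time: 2.23
tool_pos: [0.7007, -0.0359, 0.0535]
eef_rot: [-179.6, -0.0, 83.4]
ft_force: [-0.6, 0.4, 0.2]
grip_width: 0.0852
gripper_force: 0.0
```

Call:
play_rows:
  steps:
    - [0,0,-0.03,0]
    - [0,0,-0.055,0]
    - [0,0,-0.07,0]
    - [0,0,-0.079,0]
    - [0,0,-0.079,0]

```text
time: 2.65
tool_pos: [0.7032, -0.0363, 0.0177]
eef_rot: [-179.9, -0.0, 83.4]
ft_force: [0.7, -0.2, -1.1]
grip_width: 0.0853
gripper_force: 0.0
```

Call:
play_rows:
  steps:
    - [0,0,0,0]
    - [0,0,0,0]
    - [0,0,0,0]
    - [0,0,0,0]
    - [0,0,0,0]
  gripper: -1
  force: 90

```text
time: 3.07
tool_pos: [0.704, -0.0365, 0.0192]
eef_rot: [179.9, 0.0, 83.4]
ft_force: [0.9, 0.9, 0.5]
grip_width: 0.0254
gripper_force: 0.0
```

Call:
play_rows:
  steps:
    - [0,0,0,0]
    - [0,0,0,0]
    - [0,0,0,0]
    - [0,0,0,0]
    - [0,0,0,0]

```text
time: 3.48
tool_pos: [0.7034, -0.0365, 0.0189]
eef_rot: [-180.0, 0.0, 83.4]
ft_force: [-2.0, 0.2, 5.5]
grip_width: 0.0035
gripper_force: 89.0
```

Call:
play_rows:
  steps:
    - [0,0,0.02,0]
    - [0,0,0.06,0]
    - [0,0,0.12,0]
    - [0,0,0.19,0]
    - [0,0,0.24,0]

```text
time: 3.9
tool_pos: [0.7046, -0.0367, 0.1408]
eef_rot: [179.8, 0.0, 83.4]
ft_force: [0.5, 0.7, -0.9]
grip_width: 0.0036
gripper_force: 88.6
```

Run:
```python
from h import *
s=status.sense();print(s["time"],s["tool_pos"],s["eef_rot"],s["ft_force"],s["grip_width"],s["gripper_force"])
im=grab("wrist","w2"); np.savez("w2.npz",**{k:np.array(v) for k,v in viewer.camera_model("wrist").items()})
cv2.imwrite("pics/w2b.png",cv2.resize(im,(600,450),interpolation=cv2.INTER_CUBIC))
```

```text
3.9 [ 0.70458276 -0.03666136  0.14078892] [1.79840112e+02 9.23336569e-03 8.34007079e+01] [ 0.48703207  0.68340004 -0.94034102] 0.0035950599956394674 88.63539453595877
```

View pics/w2b.png

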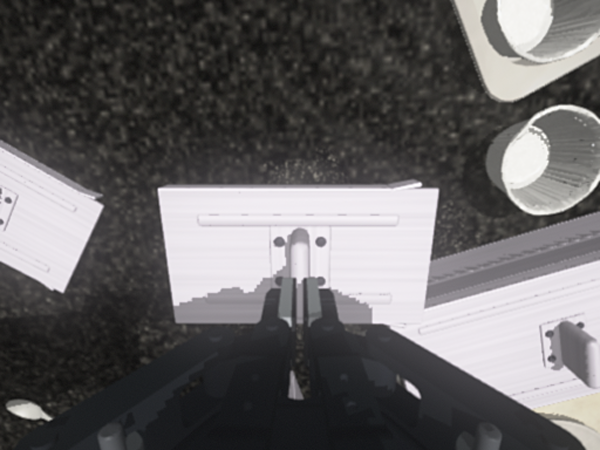

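Wrist picture (600-px): the lid is held by its tab, hanging level, with plate corners at about (160,187) and (437,187) and the pads at (298,300).

Run:
```python
from h import *
im=cv2.imread("pics/w2.png"); m={k:v for k,v in np.load("w2.npz").items()}; k=512/600
uv=np.array([[160,187],[437,187],[174,323],[425,308]])*k
for z in(.1284,.1354): print(z,(ray("wrist",uv,z,m)[:,:2]*1000).round(1).tolist())
print(proj("wrist",[[.7046,-.0367,.1408],[.7046,-.0367,.1598]],m)/k)
g=im.min(2); 
# fit top edge
for t in (150,):
    w=(g>t); cols=np.arange(145,340,5); rows=[next((v for v in range(140,200) if w[v,c]),-1) for c in cols]; print(list(zip(cols.tolist(),rows)))
c=[(v,[int(x) for x in np.flatnonzero(w[v,100:400])[[0,-1]]+100]) for v in range(170,260,10)]; print(c)
```

```text
0.1284 [[634.9, 17.4], [792.6, -1.0], [622.1, -71.2], [786.0, -80.1]]
0.1354 [[637.9, 18.3], [789.7, 0.6], [625.6, -67.0], [783.4, -75.5]]
[[292.64198201 269.1085373 ]
 [292.39519336 284.23876633]]
[(145, 160), (150, 160), (155, 160), (160, 160), (165, 160), (170, 160), (175, 159), (180, 159), (185, 159), (190, 160), (195, 159), (200, 159), (205, 159), (210, 159), (215, 160), (220, 159), (225, 159), (230, 159), (235, 159), (240, 160), (245, 160), (250, 159), (255, 159), (260, 159), (265, 160), (270, 160), (275, 159), (280, 159), (285, 159), (290, 159), (295, 160), (300, 160), (305, 159), (310, 159), (315, 160), (320, 160), (325, 160), (330, 160), (335, 160)]
[(170, [136, 373]), (180, [137, 371]), (190, [138, 370]), (200, [140, 369]), (210, [141, 368]), (220, [142, 366]), (230, [144, 366]), (240, [145, 364]), (250, [147, 363])]
```

Call:
play_rows:
  steps:
    - [-0.03,0.032,0.01,0]
    - [-0.07,0.075,0.02,0]
    - [-0.11,0.118,0.03,0]
    - [-0.152,0.163,0.036,0]
    - [-0.194,0.208,0.041,0]

```text
time: 4.37
tool_pos: [0.6057, 0.0682, 0.1588]
eef_rot: [180.0, -0.0, 83.4]
ft_force: [-0.1, 0.2, -0.5]
grip_width: 0.0032
gripper_force: 88.6
```

Call:
play_rows:
  steps:
    - [-0.039,0.042,0.01,0]
    - [-0.078,0.084,0.02,0]
    - [-0.117,0.126,0.03,0]
    - [-0.156,0.168,0.036,0]
    - [-0.194,0.208,0.041,0]

```text
time: 4.78
tool_pos: [0.5086, 0.1725, 0.1795]
eef_rot: [180.0, -0.0, 83.4]
ft_force: [0.7, 0.9, -0.9]
grip_width: 0.0031
gripper_force: 88.6
```

Call:
play_rows:
  steps:
    - [-0.045,0.048,0.01,0]
    - [-0.09,0.096,0.02,0]
    - [-0.13,0.139,0.03,0]
    - [-0.165,0.177,0.036,0]
    - [-0.194,0.208,0.041,0]

```text
time: 5.2
tool_pos: [0.411, 0.2769, 0.2]
eef_rot: [180.0, -0.0, 83.5]
ft_force: [0.1, 0.4, -0.8]
grip_width: 0.0029
gripper_force: 88.9
```

Call:
play_rows:
  steps:
    - [0,0,0,0]
    - [0,0,0,0]
    - [0,0,0,0]
    - [0,0,0,0]
    - [0,0,0,0]

```text
time: 5.62
tool_pos: [0.4134, 0.2748, 0.1997]
eef_rot: [180.0, 0.0, 83.3]
ft_force: [-0.1, 1.0, -1.7]
grip_width: 0.003
gripper_force: 88.6
```

Run:
```python
from h import *
im=grab("wrist","w3"); np.savez("w3.npz",**{k:np.array(v) for k,v in viewer.camera_model("wrist").items()})
for _ in range(2):
    s=status.sense();print(s["time"],s["tool_pos"],s["eef_rot"],s["ft_force"],s["grip_width"],s["gripper_force"])
    viewer.read_camera("wrist")
cv2.imwrite("pics/w3b.png",cv2.resize(im,(800,600),interpolation=cv2.INTER_CUBIC))
```

```text
5.6667 [0.41333425 0.27481612 0.19968331] [1.79999832e+02 8.51240967e-03 8.33158993e+01] [-1.2194004   0.3283746  -0.81189183] 0.0033359699475522314 88.5857954621315
5.7167 [0.41322246 0.27489166 0.19970286] [-1.79996441e+02  6.37577727e-03  8.33190083e+01] [ 0.56596237 -0.38879362 -1.03447049] 0.0031583480635782777 88.58624048531055
```

View pics/w3b.png

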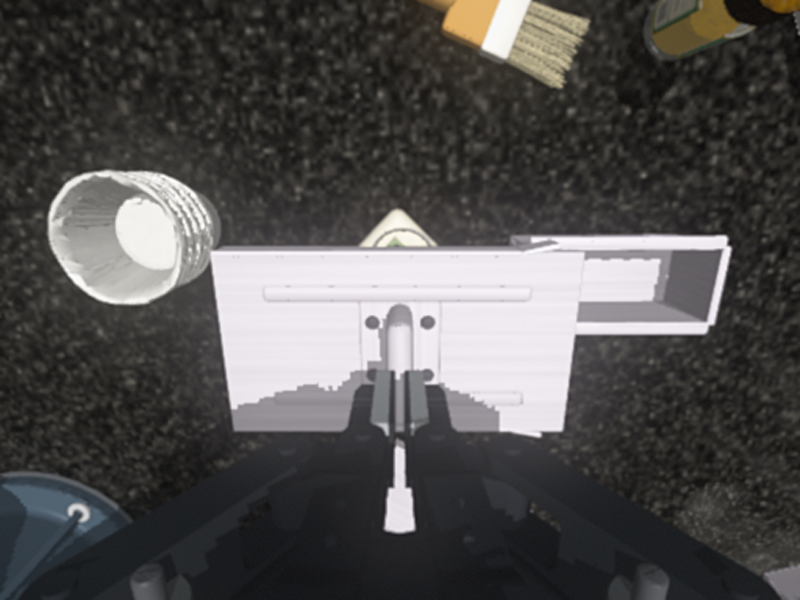

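Wrist view (800-px): the lid is level in hand, with its +y plate edge at row ~250 from column 212 to 585. The narrow tin's free part shows outer rim edges at rows 236 and 333, with its far end at column 728.

```bash
cat >> h.py <<'E'
def edge(g,cols,r0,r1,t=110,ax=0):
    """first dark->bright crossing going r0->r1 in each col (ax=0) or row (ax=1); subpixel uv"""
    out=[]; st=1 if r1>r0 else -1
    for c in cols:
        f=[float(g[r,c] if ax==0 else g[c,r]) for r in range(r0,r1,st)]
        for i in range(len(f)-1):
            if f[i]<t<=f[i+1]:
                r=r0+st*(i+(t-f[i])/(f[i+1]-f[i])); out.append((c,r) if ax==0 else (r,c)); break
    return np.array(out)
def line(uv,z,m,cam="wrist"):
    P=ray(cam,uv,z,m)[:,:2]*1000
    for _ in range(3):
        vx,vy,x,y=cv2.fitLine(P.astype(np.float32),cv2.DIST_HUBER,0,.01,.01).ravel()
        d=abs((P-[x,y])@[-vy,vx]); P=P[d<max(1.0,2*np.median(d))]
    if vx<0: vx,vy=-vx,-vy
    return np.array([x,y]),np.degrees(np.arctan2(vy,vx)),P
E
python3 - <<'E'
from h import *
im=cv2.imread("pics/w3.png"); m={k:v for k,v in np.load("w3.npz").items()}; g=im.min(2)
lt=edge(g,range(150,320,3),140,175,120); z=.1945
lb=edge(g,list(range(155,215,3))+list(range(300,320,3)),290,255,70)
tt=edge(g,range(375,458,3),140,165,120); tb=edge(g,range(376,448,3),230,200,120)
te=edge(g,range(165,200,3),485,440,120,1)
L={n:line(u,zz,m) for n,u,zz in(("lt",lt,z),("lb",lb,z),("tt",tt,.06),("tb",tb,.06),("te",te,.06))}
for n,v in L.items(): print(n,v[0].round(1),round(v[1],2),len(v[2]))
a=np.radians((L["tt"][1]+L["tb"][1])/2); n=np.array([-np.sin(a),np.cos(a)]); d=np.array([np.cos(a),np.sin(a)])
h={k:v[0]@n for k,v in L.items()}; print("tin w",h["tt"]-h["tb"],"lid w",h["lt"]-h["lb"],"lat lid-tin",(h["lt"]+h["lb"]-h["tt"]-h["tb"])/2)
le=line(edge(g,range(165,250,3),400,330,170,1),z,m) 
print("far tin end",L["te"][0]@d,"TCP along",np.array([413.3,274.8])@d,"TCP lat-lid",np.array([413.3,274.8])@n-(h["lt"]+h["lb"])/2, "tin centre", d*(L["te"][0]@d-74)+n*(h["tt"]+h["tb"])/2)
E
```

```text
lt [400.6 326.2] -6.69 40
lb [373.3 243.2] -6.92 23
tt [592.  289.2] -6.87 28
tb [591.9 213.5] -6.4 24
te [648.8 246.9] 83.91 12
tin w 75.19177 lid w 85.57544 lat lid-tin 9.420013
far tin end 615.8858 TCP along 378.7735109895468 TCP lat-lid -6.765637170523405 tin centre [575.0127  253.31331]
```

Call:
play_rows:
  steps:
    - [-0.002,-0.0176,-0.04,0]
    - [-0.002,-0.0176,-0.1,0]
    - [-0.002,-0.0176,-0.17,0]
    - [-0.002,-0.0176,-0.225,0]
    - [-0.002,-0.0176,-0.26,0]

```text
time: 6.18
tool_pos: [0.4106, 0.2658, 0.0675]
eef_rot: [-179.8, 0.1, 83.4]
ft_force: [-0.5, -0.6, -1.0]
grip_width: 0.0031
gripper_force: 88.7
```

Call:
play_rows:
  steps:
    - [0,0,0,0]
    - [0,0,0,0]
    - [0,0,0,0]
    - [0,0,0,0]
    - [0,0,0,0]

```text
time: 6.6
tool_pos: [0.4126, 0.2671, 0.0713]
eef_rot: [179.8, -0.1, 83.4]
ft_force: [-1.2, 0.2, -1.2]
grip_width: 0.003
gripper_force: 88.8
```

Run:
```python
from h import *
im=grab("wrist","w4"); np.savez("w4.npz",**{k:np.array(v) for k,v in viewer.camera_model("wrist").items()})
s=status.sense();print(s["time"],s["tool_pos"],s["eef_rot"],s["ft_force"])
cv2.imwrite("pics/w4b.png",cv2.resize(im[100:330,130:512],(800,482),interpolation=cv2.INTER_CUBIC))
```

```text
6.65 [0.41245557 0.2670816  0.07118981] [ 1.79852178e+02 -7.31603020e-02  8.34113530e+01] [-0.46733137 -0.23455466 -1.32836124]
```

View pics/w4b.png

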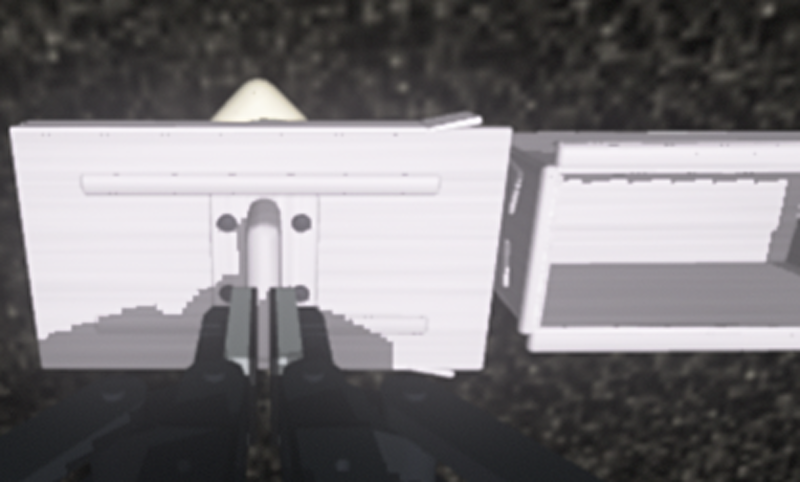

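Crop (scale 2.094, offset (130,100)): the lid plate's edges are at rows 128 and 368, and its lead edge is at column 500, about 15 mm short of the tin. The tin rim's bright top face spans rows 143 to 351, with a grey rim side above it. I'll re-measure with a threshold that excludes those grey sides.

Run:
```python
from h import *
im=cv2.imread("pics/w4.png"); m={k:v for k,v in np.load("w4.npz").items()}; g=im.min(2)
print(g[150:172,200].tolist(),g[155:180,440].tolist(),g[255:275,440].tolist(),g[262:285,175].tolist(),g[262:285,350].tolist())
z=.066
lt=edge(g,range(150,320,3),150,175,190); 
lb=edge(g,range(345,358,2),285,265,100); lb2=edge(g,range(152,205,3),290,260,70)
tt=edge(g,range(405,505,3),155,180,190); tb=edge(g,range(390,505,3),278,250,110)
L={n:line(u,zz,m) for n,u,zz in(("lt",lt,z),("lb",lb,z),("lb2",lb2,z),("tt",tt,.06),("tb",tb,.06))}
a=np.radians(-6.6); n=np.array([-np.sin(a),np.cos(a)])
for k,v in L.items(): print(k,v[0].round(1),round(v[1],2),len(v[2]),"lat at x=500:",round((v[0]+(500-v[0][0])*np.array([1,np.tan(np.radians(v[1]))]))@n,2))
print("TCP lat",np.array([412.5,267.1])@n)
```

```text
[59, 59, 61, 62, 65, 68, 77, 111, 145, 144, 177, 236, 243, 231, 229, 231, 230, 230, 232, 234, 236, 237] [57, 52, 51, 51, 49, 47, 55, 106, 159, 148, 140, 143, 156, 177, 208, 228, 238, 242, 241, 238, 236, 234, 232, 227, 225] [147, 212, 244, 240, 233, 232, 232, 230, 228, 225, 224, 211, 159, 85, 53, 54, 51, 50, 50, 51] [146, 146, 147, 148, 147, 146, 144, 143, 141, 142, 144, 146, 145, 123, 77, 55, 56, 56, 55, 55, 54, 53, 54] [230, 229, 230, 231, 231, 230, 229, 229, 230, 231, 229, 232, 235, 221, 153, 80, 58, 62, 62, 64, 68, 73, 77]
lt [404.7 316.1] -6.53 54 lat at x=500: 360.67
lb [476.7 222.5] 9.13 7 lat at x=500: 282.19
lb2 [355.6 237.6] -6.97 18 lat at x=500: 275.95
tt [548.3 293.4] -6.06 34 lat at x=500: 353.99
tb [549.2 218.4] -6.29 39 lat at x=500: 279.8
TCP lat 312.74144027017337
```

Run:
```python
from h import *
im=cv2.imread("pics/w4.png"); m={k:v for k,v in np.load("w4.npz").items()}; g=im.min(2)
d=np.array([np.cos(np.radians(-6.6)),np.sin(np.radians(-6.6))])
for z in(.0645,.066,.0695):
    l=line(edge(g,range(170,225,3),125,160,150,1),z,m); r=line(edge(g,range(195,225,3)[::1],380,350,170,1),z,m)
    r2=line(edge(g,range(240,270,3),378,345,150,1),z,m)
    print(z,l[0].round(1),r[0].round(1),r2[0].round(1),"len",(r[0]-l[0])@d,(r2[0]-l[0])@d)
m2={k:v for k,v in np.load("w1.npz").items()}
```

```text
0.0645 [339.8 302.4] [490.6 272.7] [485.7 239.9] len 153.19207067236087 152.06771281757437
0.066 [340.5 302.8] [490.  273.3] [485.1 240.8] len 151.8700963819044 150.755439521698
0.0695 [342.2 303.6] [488.6 274.8] [483.8 243. ] len 148.78548502736808 147.69345972897779
```

Call:
play_rows:
  steps:
    - [0,-0.004,-0.0024,0.0033]
    - [0,-0.004,-0.0024,0.0033]
    - [0.02,-0.0062,-0.0024,0.0033]
    - [0.05,-0.0095,-0.0024,0.0033]
    - [0.07,-0.0117,-0.0024,0.0033]

```text
time: 7.07
tool_pos: [0.4489, 0.261, 0.069]
eef_rot: [179.9, -0.1, 83.7]
ft_force: [0.2, 0.9, -1.3]
grip_width: 0.0032
gripper_force: 88.8
```

Call:
play_rows:
  steps:
    - [0,0,0,0]
    - [0.01,-0.0011,0,0]
    - [0.02,-0.0022,0,0]
    - [0.03,-0.0033,0,0]
    - [0.04,-0.0044,0,0]

```text
time: 7.48
tool_pos: [0.4666, 0.2586, 0.0686]
eef_rot: [-180.0, 0.0, 83.7]
ft_force: [0.0, 0.1, -1.1]
grip_width: 0.0032
gripper_force: 88.7
```

Run:
```python
from h import *
im=grab("wrist","w5"); np.savez("w5.npz",**{k:np.array(v) for k,v in viewer.camera_model("wrist").items()})
s=status.sense();print(s["time"],s["tool_pos"],s["eef_rot"],s["ft_force"],s["ft_torque"])
m={k:v for k,v in np.load("w5.npz").items()}; g=im.min(2)
a=np.radians(-6.3); n=np.array([-np.sin(a),np.cos(a)])
print(proj("wrist",[[.52,.30,.064],[.6,.28,.06],[.4,.31,.064]],m))
for nm,u,z in(("lt",edge(g,range(150,300,3),145,178,190),.0645),("tt",edge(g,range(370,480,3),145,185,190),.06),("tb",edge(g,range(370,480,3),290,240,110),.06),("lb",edge(g,range(152,205,3),290,260,100),.0645)):
    if len(u)<5: print(nm,"few");continue
    v=line(u,z,m); print(nm,v[0].round(1),round(v[1],2),len(v[2]),"lat",round(v[0]@n,2))
```

```text
7.5333 [0.4682971  0.25873827 0.06879648] [ 1.79894679e+02 -3.52158171e-02  8.36948478e+01] [ 1.7755974   0.12141753 -1.87010397] [ 0.01672459 -0.06663685  0.02520475]
[[330.03188646 162.04484416]
 [452.09384936 177.90812749]
 [137.8701136  167.09660589]]
lt [458.7 308.1] -6.2 42 lat 356.53
tt [583.3 289.5] -6.65 35 lat 351.77
tb [578.7 215. ] -6.34 37 lat 277.19
lb [404.8 230.8] -6.43 18 lat 273.84
```

Call:
play_rows:
  steps:
    - [0.016,-0.0027,0,0]
    - [0.032,-0.0045,0,0]
    - [0.048,-0.0063,0,0]
    - [0.064,-0.008,0,0]
    - [0.08,-0.0098,0,0]

```text
time: 7.95
tool_pos: [0.5077, 0.2537, 0.0687]
eef_rot: [180.0, -0.0, 83.7]
ft_force: [0.5, -0.5, -1.4]
grip_width: 0.0034
gripper_force: 88.7
```

Call:
play_rows:
  steps:
    - [0.016,-0.0018,0,0]
    - [0.032,-0.0035,0,0]
    - [0.048,-0.0053,0,0]
    - [0.064,-0.007,0,0]
    - [0.08,-0.0088,0,0]

```text
time: 8.37
tool_pos: [0.5473, 0.2493, 0.0686]
eef_rot: [-180.0, 0.0, 83.7]
ft_force: [-0.4, -0.2, -1.7]
grip_width: 0.0032
gripper_force: 88.7
```

Call:
play_rows:
  steps:
    - [0,0,0,0]
    - [0,0,0,0]
    - [0.01,-0.0011,0,0]
    - [0.02,-0.0022,0,0]
    - [0.03,-0.0033,0,0]

```text
time: 8.78
tool_pos: [0.5617, 0.2478, 0.0688]
eef_rot: [-180.0, 0.0, 83.7]
ft_force: [-0.1, 0.2, -1.5]
grip_width: 0.0035
gripper_force: 88.7
```

Call:
play_rows:
  steps:
    - [0.004,-0.0004,0,0]
    - [0.008,-0.0009,0,0]
    - [0.012,-0.0013,0,0]
    - [0.016,-0.0018,0,0]
    - [0.02,-0.0022,0,0]

```text
time: 9.2
tool_pos: [0.5715, 0.2466, 0.0687]
eef_rot: [-180.0, 0.0, 83.7]
ft_force: [-0.5, -0.0, -1.7]
grip_width: 0.0036
gripper_force: 88.7
```

Call:
play_rows:
  steps:
    - [0,0,0,0]
    - [0,0,0,0]
    - [0.001,-0.0001,0,0]
    - [0.002,-0.0002,0,0]
    - [0.003,-0.0003,0,0]

```text
time: 9.62
tool_pos: [0.5729, 0.2465, 0.0687]
eef_rot: [-180.0, 0.0, 83.7]
ft_force: [-0.7, -1.3, -0.6]
grip_width: 0.0033
gripper_force: 88.7
```

Call:
play_rows:
  steps:
    - [0.001,-0.0001,0,0]
    - [0.002,-0.0002,0,0]
    - [0.003,-0.0003,0,0]
    - [0.004,-0.0004,0,0]
    - [0.004,-0.0004,0,0]

```text
time: 10.03
tool_pos: [0.5738, 0.2462, 0.0682]
eef_rot: [-179.8, 0.0, 83.7]
ft_force: [-3.2, 1.2, -3.0]
grip_width: 0.0035
gripper_force: 88.8
```

Call:
play_rows:
  steps:
    - [0.001,-0.0001,0,0]
    - [0.002,-0.0002,0,0]
    - [0.003,-0.0003,0,0]
    - [0.003,-0.0003,0,0]
    - [0.003,-0.0003,0,0]

```text
time: 10.45
tool_pos: [0.5738, 0.246, 0.0682]
eef_rot: [-179.7, 0.1, 83.7]
ft_force: [-6.4, -0.7, -0.3]
grip_width: 0.0031
gripper_force: 89.5
```

Call:
play_rows:
  steps:
    - [0.001,-0.0001,-0.001,0]
    - [0.002,-0.0002,-0.001,0]
    - [0.003,-0.0003,-0.002,0]
    - [0.003,-0.0003,-0.003,0]
    - [0.003,-0.0003,-0.003,0]

```text
time: 10.87
tool_pos: [0.5738, 0.246, 0.068]
eef_rot: [-179.5, 0.1, 83.7]
ft_force: [-10.8, -0.7, 8.3]
grip_width: 0.0034
gripper_force: 93.0
```

Run:
```python
from h import *
im=grab("wrist","w6"); np.savez("w6.npz",**{k:np.array(v) for k,v in viewer.camera_model("wrist").items()})
s=status.sense();print(s["time"],s["tool_pos"],s["eef_rot"],s["ft_force"])
cv2.imwrite("pics/w6b.png",cv2.resize(im,(600,450),interpolation=cv2.INTER_CUBIC))
```

```text
10.9167 [0.57382949 0.24599908 0.06798429] [-1.79530342e+02  9.66450506e-02  8.37102897e+01] [-10.67371028   0.40328709   9.00068225]
```

View pics/w6b.png

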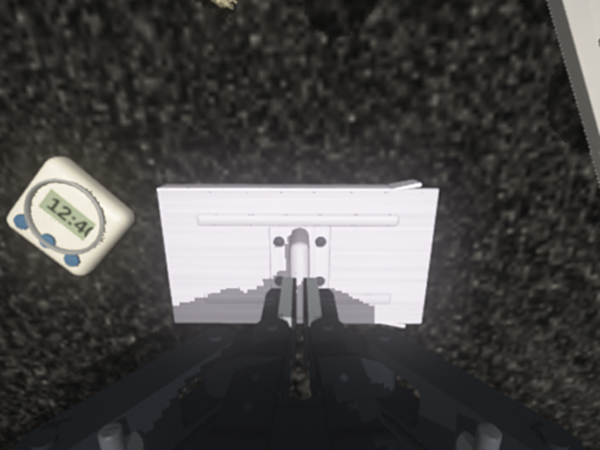

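The narrow tin is fully covered and its lid is stopped at the flap: the plate spans columns 158–438 and no rim shows. I'll ease off, release and rise.

Call:
play_rows:
  steps:
    - [-0.002,0.0002,0.001,0]
    - [-0.004,0.0004,0.002,0]
    - [-0.005,0.0005,0.002,0]
    - [-0.005,0.0005,0.002,0]
    - [-0.005,0.0005,0.002,0]

```text
time: 11.33
tool_pos: [0.5739, 0.2461, 0.0681]
eef_rot: [-179.8, 0.1, 83.7]
ft_force: [-5.1, -0.9, 0.9]
grip_width: 0.0034
gripper_force: 90.2
```

Call:
play_rows:
  steps:
    - [0,0,0,0]
    - [0,0,0,0]
    - [0,0,0,0]
    - [0,0,0,0]
    - [0,0,0,0]
  gripper: 1

```text
time: 11.75
tool_pos: [0.577, 0.2464, 0.0688]
eef_rot: [179.8, -0.0, 83.7]
ft_force: [-0.1, 0.2, 0.1]
grip_width: 0.0639
gripper_force: 0.0
```

Call:
play_rows:
  steps:
    - [0,0,0,0]
    - [0,0,0.02,0]
    - [0,0,0.08,0]
    - [0,0,0.15,0]
    - [0,0,0.22,0]

```text
time: 12.17
tool_pos: [0.5751, 0.2461, 0.1795]
eef_rot: [-179.9, 0.0, 83.7]
ft_force: [0.4, -0.4, 0.1]
grip_width: 0.085
gripper_force: 0.0
```

Run:
```python
from h import *
im=grab("top","top1"); s=status.sense();print(s["time"],s["tool_pos"],s["eef_rot"],s["ft_force"],s["grip_width"],s["q"])
```

```text
12.2167 [0.58017021 0.24749716 0.18800476] [179.22976091  -0.26750482  83.72571465] [1.67228845 0.41719773 3.71773906] 0.0856703127391158 [ 1.29678121e+01  3.15796075e+01  8.30671302e+01 -1.43530823e-03
  6.45378966e+01  1.92445034e+01]
```

Call:
play_rows:
  steps:
    - [-0.02,-0.04,0.02,-0.03]
    - [-0.055,-0.09,0.04,-0.07]
    - [-0.085,-0.14,0.05,-0.11]
    - [-0.115,-0.19,0.06,-0.15]
    - [-0.145,-0.24,0.064,-0.185]

```text
time: 12.63
tool_pos: [0.5029, 0.1254, 0.2117]
eef_rot: [179.8, -0.1, 66.9]
ft_force: [0.9, -0.1, 0.2]
grip_width: 0.0852
gripper_force: 0.0
```

Call:
play_rows:
  steps:
    - [-0.03,-0.05,0,-0.037]
    - [-0.06,-0.1,0,-0.074]
    - [-0.09,-0.15,0,-0.111]
    - [-0.12,-0.2,0,-0.148]
    - [-0.145,-0.24,0,-0.184]

```text
time: 13.05
tool_pos: [0.4296, 0.0048, 0.2109]
eef_rot: [179.9, -0.0, 50.3]
ft_force: [0.2, -0.5, 0.1]
grip_width: 0.0854
gripper_force: 0.0
```

Call:
play_rows:
  steps:
    - [0,0,0,0]
    - [0,0,0,0]
    - [0,0,0,0]
    - [0,0,0,0]
    - [0,0,0,0]

```text
time: 13.47
tool_pos: [0.4312, 0.0069, 0.2104]
eef_rot: [180.0, -0.0, 50.6]
ft_force: [-0.5, -0.2, 0.2]
grip_width: 0.0855
gripper_force: 0.0
```

Run:
```python
from h import *
im=grab("wrist","w7"); np.savez("w7.npz",**{k:np.array(v) for k,v in viewer.camera_model("wrist").items()})
s=status.sense();print(s["time"],s["tool_pos"],s["eef_rot"],s["ft_force"])
m={k:v for k,v in np.load("w7.npz").items()}
sd=proj("wrist",[[.43-.02*.77-.02,.005+.02,.0135]],m)[0]; print(sd)
for t in(170,190,210): rect(im,m,sd,.0135,175,107,t,-39.5)
cv2.imwrite("pics/w7b.png",cv2.resize(im,(600,450),interpolation=cv2.INTER_CUBIC))
```

```text
13.5167 [0.43101905 0.00693191 0.2102352 ] [ 1.79988051e+02 -1.37111190e-02  5.05950984e+01] [ 0.17082797 -0.24113608  0.00639578]
[225.86800827 176.90325076]
c [424.6   7.9] yaw -39.53 size 174.1 106.1 slopes [ 0.16 -0.16]
c [424.7   8. ] yaw -39.88 size 173.7 105.8 slopes [ 0.51 -0.51]
c [425.1   8.3] yaw -39.64 size 173.3 104.6 slopes [-0.27  0.27]
```

View pics/w7b.png

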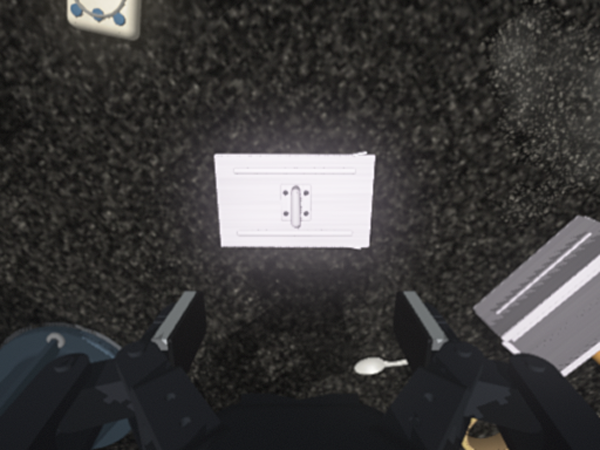

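Wrist view (600-px): the wide lid is centred at (295,200), its splayed channel mouths at the right end (362,152)/(360,248). The measured 174 x 106 mm matches. Descending and gripping.

Call:
play_rows:
  steps:
    - [-0.0108,0.0004,-0.06,-0.002]
    - [-0.0108,0.0004,-0.13,-0.002]
    - [-0.0108,0.0004,-0.2,-0.002]
    - [-0.0108,0.0004,-0.26,-0.002]
    - [-0.0108,0.0004,-0.3,-0.002]

```text
time: 13.93
tool_pos: [0.4244, 0.0072, 0.0579]
eef_rot: [-179.9, 0.1, 50.4]
ft_force: [-0.5, 0.3, -0.2]
grip_width: 0.0853
gripper_force: 0.0
```

Call:
play_rows:
  steps:
    - [0,0,-0.03,0]
    - [0,0,-0.055,0]
    - [0,0,-0.07,0]
    - [0,0,-0.083,0]
    - [0,0,-0.083,0]

```text
time: 14.35
tool_pos: [0.425, 0.0068, 0.0178]
eef_rot: [-179.9, 0.0, 50.4]
ft_force: [0.1, -0.0, 0.9]
grip_width: 0.0852
gripper_force: 0.0
```

Call:
play_rows:
  steps:
    - [0,0,0,0]
    - [0,0,0,0]
    - [0,0,0,0]
    - [0,0,0,0]
    - [0,0,0,0]
  gripper: -1
  force: 90

```text
time: 14.77
tool_pos: [0.4255, 0.0063, 0.0192]
eef_rot: [179.9, -0.0, 50.3]
ft_force: [-0.6, 0.9, 0.4]
grip_width: 0.0253
gripper_force: 0.0
```

Call:
play_rows:
  steps:
    - [0,0,0,0]
    - [0,0,0,0]
    - [0,0,0,0]
    - [0,0,0,0]
    - [0,0,0,0]

```text
time: 15.18
tool_pos: [0.4253, 0.0064, 0.0192]
eef_rot: [180.0, -0.0, 50.3]
ft_force: [-0.9, 1.0, 5.1]
grip_width: 0.0027
gripper_force: 88.9
```

Call:
play_rows:
  steps:
    - [0,0,0.02,0]
    - [0,0,0.07,0]
    - [0,0,0.14,0]
    - [0,0,0.21,0]
    - [0,0,0.27,0]

```text
time: 15.6
tool_pos: [0.4245, 0.0066, 0.1552]
eef_rot: [-180.0, 0.0, 50.3]
ft_force: [1.1, -0.4, -2.6]
grip_width: 0.0024
gripper_force: 87.7
```

Call:
play_rows:
  steps:
    - [-0.001,-0.03,0.006,0.03]
    - [-0.002,-0.07,0.012,0.065]
    - [-0.003,-0.115,0.018,0.1]
    - [-0.004,-0.163,0.024,0.14]
    - [-0.0054,-0.2106,0.03,0.185]

```text
time: 16.02
tool_pos: [0.4216, -0.0994, 0.1687]
eef_rot: [-179.9, -0.0, 67.2]
ft_force: [0.5, 0.9, -2.0]
grip_width: 0.0023
gripper_force: 87.4
```

Call:
play_rows:
  steps:
    - [-0.001,-0.042,0.006,0.037]
    - [-0.002,-0.084,0.012,0.074]
    - [-0.003,-0.126,0.018,0.111]
    - [-0.004,-0.168,0.024,0.148]
    - [-0.0054,-0.2106,0.03,0.185]

```text
time: 16.43
tool_pos: [0.4188, -0.2046, 0.1833]
eef_rot: [-179.9, -0.1, 83.8]
ft_force: [-0.3, 0.7, -2.8]
grip_width: 0.0025
gripper_force: 87.4
```

Call:
play_rows:
  steps:
    - [-0.001,-0.05,0.006,0.04]
    - [-0.002,-0.098,0.012,0.084]
    - [-0.003,-0.142,0.018,0.125]
    - [-0.004,-0.18,0.024,0.16]
    - [-0.0054,-0.2106,0.03,0.185]

```text
time: 16.85
tool_pos: [0.4163, -0.3106, 0.1982]
eef_rot: [-180.0, -0.0, 100.3]
ft_force: [0.2, -1.4, -3.9]
grip_width: 0.0025
gripper_force: 87.4
```

Call:
play_rows:
  steps:
    - [0,0,0,0]
    - [0,0,0,0]
    - [0,0,0,0]
    - [0,0,0,0]
    - [0,0,0,0]

```text
time: 17.27
tool_pos: [0.4167, -0.308, 0.1984]
eef_rot: [-180.0, -0.1, 100.3]
ft_force: [0.9, -0.5, -3.1]
grip_width: 0.0021
gripper_force: 87.5
```

Run:
```python
from h import *
im=grab("wrist","w8"); np.savez("w8.npz",**{k:np.array(v) for k,v in viewer.camera_model("wrist").items()})
s=status.sense();print(s["time"],s["tool_pos"],s["eef_rot"],s["ft_force"],s["gripper_force"])
cv2.imwrite("pics/w8b.png",cv2.resize(im,(800,600),interpolation=cv2.INTER_CUBIC))
```

```text
17.3167 [ 0.4169023  -0.3082796   0.19851052] [-1.79974300e+02 -5.36160062e-02  1.00314214e+02] [ 0.21890498  0.45890333 -3.28227371] 87.5221735239029
```

View pics/w8b.png

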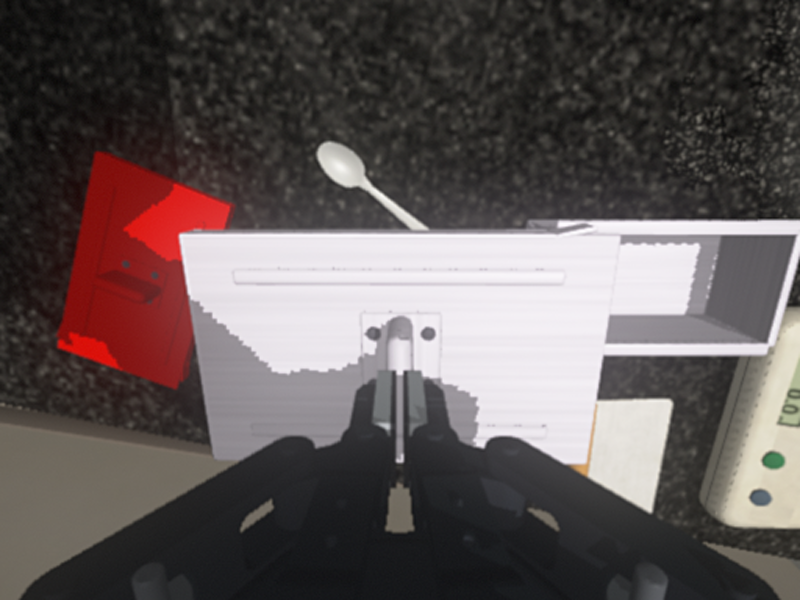

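Wrist view (800-px): the wide lid is level in hand, with its plate's +y edge at row 235 and its other edge at row 460. The wide tin lies ahead to the right, rim edges at rows ~222 and 354, far end at column ~790. The lines are nearly parallel.

```bash
cat > meas.py <<'E'
from h import *
def meas(name,zl,zt,yaw,lc,tc,lbc,lt_r,lb_r,tt_r,tb_r,tcp):
    im=cv2.imread(f"pics/{name}.png"); m={k:v for k,v in np.load(f"{name}.npz").items()}; g=im.min(2)
    a=np.radians(yaw); n=np.array([-np.sin(a),np.cos(a)])
    for nm,c,r,t,z in(("lt",lc,lt_r,190,zl),("lb",lbc,lb_r,110,zl),("tt",tc,tt_r,190,zt),("tb",tc,tb_r,110,zt)):
        u=edge(g,c,*r,t)
        if len(u)<5: print(nm,"few",[int(g[q,c[len(c)//2]]) for q in range(*r,1 if r[1]>r[0] else -1)]); continue
        v=line(u,z,m); print(nm,v[0].round(1),"yaw",round(v[1],2),len(v[2]),"lat",round(v[0]@n,2))
    print("tcp lat",np.array(tcp)@n)
E
python3 - <<'E'
from meas import *
meas("w8",.193,.072,10.2,range(130,340,4),range(400,490,3),range(336,372,3),(140,165),(310,280),(135,165),(240,212),(416.9,-308.3))
m={k:v for k,v in np.load("w8.npz").items()};g=cv2.imread("pics/w8.png").min(2)
v=line(edge(g,range(165,210,3),511,480,130,1),.072,m);print("far end",v[0],v[1]); print(g[185,480:512].tolist(), g[135:160,440].tolist())
E
```

```text
lt [ 402.3 -255.5] yaw 10.27 51 lat -322.69
lb [ 493.7 -343.4] yaw -21.02 10 lat -425.35
tt [ 606.4 -226.7] yaw 10.12 30 lat -330.48
tb [ 627.9 -322.5] yaw 10.52 28 lat -428.56
tcp lat -377.2541341761515
far end [ 686.6914 -256.1921] -79.53
[92, 93, 93, 93, 94, 94, 93, 94, 93, 94, 94, 91, 90, 91, 91, 92, 92, 89, 86, 100, 159, 224, 232, 232, 228, 181, 90, 35, 45, 54, 52, 45] [45, 49, 55, 56, 53, 100, 191, 240, 242, 241, 240, 240, 237, 239, 231, 165, 139, 145, 144, 145, 151, 188, 234, 238, 237]
```

Call:
play_rows:
  steps:
    - [0.0012,-0.0065,-0.04,0]
    - [0.0012,-0.0065,-0.1,0]
    - [0.0012,-0.0065,-0.16,0]
    - [0.0012,-0.0065,-0.205,0]
    - [0.0012,-0.0065,-0.2326,0]

```text
time: 17.73
tool_pos: [0.4173, -0.3115, 0.0805]
eef_rot: [-179.9, -0.1, 100.3]
ft_force: [0.3, -0.1, 1.1]
grip_width: 0.0003
gripper_force: 0.0
```

Call:
play_rows:
  steps:
    - [0,0,0,0]
    - [0,0,0,0]
    - [0,0,0,0]
    - [0,0,0,0]
    - [0,0,0,0]

```text
time: 18.15
tool_pos: [0.4184, -0.3134, 0.0838]
eef_rot: [179.9, 0.1, 100.3]
ft_force: [-0.8, -0.6, 0.4]
grip_width: -0.0001
gripper_force: 0.0
```

Run:
```python
from meas import *
im=grab("wrist","w9"); np.savez("w9.npz",**{k:np.array(v) for k,v in viewer.camera_model("wrist").items()})
s=status.sense();print(s["time"],s["tool_pos"],s["eef_rot"],s["ft_force"])
t=s["tool_pos"]; m={k:v for k,v in np.load("w9.npz").items()}
print(proj("wrist",[[.40,-.255,.0765],[.6,-.228,.072],[.6,-.325,.072],[.47,-.35,.0765]],m))
meas("w9",t[2]-.0192+.0135,.072,10.3,range(140,320,4),range(420,500,3),range(340,352,2),(135,180),(320,270),(130,190),(290,240),t[:2]*1000)
```

```text
18.2 [ 0.41822677 -0.31329209  0.08360815] [1.79925873e+02 1.26090615e-01 1.00271103e+02] [-0.01080215 -0.06867837 -0.45073189]
[[242.5140048  138.78825816]
 [555.07044709 152.90176538]
 [490.24227428 280.06305552]
 [315.26926702 285.63625736]]
lt [ 376.  -259.5] yaw 7.33 36 lat -322.55
lb few [34, 35, 34, 35, 35, 33, 29, 29, 30, 28, 31, 30, 30, 29, 29, 30, 31, 32, 30, 30, 31, 31, 33, 31, 31, 31, 30, 31, 32, 31, 33, 29, 27, 25, 28, 38, 51, 62, 73, 84, 93, 85, 66, 45, 33, 29, 27, 25, 26, 25]
tt [ 539.3 -238.2] yaw 10.47 27 lat -330.79
tb [ 570.5 -332.1] yaw 10.55 27 lat -428.75
tcp lat -383.0232721993302
```

The gripper is shut on nothing, so the lid has slipped out. I'll rise straight up and find where it lies, by numbers only since the picture-viewing allowance is used up.

Call:
play_rows:
  steps:
    - [0,0,0.02,0]
    - [0,0,0.08,0]
    - [0,0,0.15,0]
    - [0,0,0.22,0]
    - [0,0,0.27,0]

```text
time: 18.62
tool_pos: [0.4183, -0.3135, 0.2215]
eef_rot: [179.9, 0.2, 100.3]
ft_force: [-0.0, -0.7, -0.0]
grip_width: -0.0003
gripper_force: 0.0
```

Call:
play_rows:
  steps:
    - [0,0,0,0]
    - [0,0,0,0]
    - [0,0,0,0]
    - [0,0,0,0]
    - [0,0,0,0]
  gripper: 1

```text
time: 19.03
tool_pos: [0.4168, -0.3119, 0.216]
eef_rot: [-179.9, -0.2, 100.3]
ft_force: [0.1, 0.1, -0.1]
grip_width: 0.0602
gripper_force: 0.0
```

Run:
```python
from meas import *
im=grab("wrist","w10"); np.savez("w10.npz",**{k:np.array(v) for k,v in viewer.camera_model("wrist").items()})
s=status.sense();print(s["time"],s["tool_pos"],s["eef_rot"],s["ft_force"])
m={k:v for k,v in np.load("w10.npz").items()}
t=grab("top","top2"); sd=grab("side","side2")
def comps(cam,im,m,z,thr,amin):
    n,l,st,c=cv2.connectedComponentsWithStats((im.min(2)>thr).astype(np.uint8))
    for i in range(1,n):
        if st[i,4]<amin: continue
        ct=max(cv2.findContours((l==i).astype(np.uint8),0,1)[0],key=cv2.contourArea)[:,0,:]
        P=ray(cam,ct,z,m)[:,:2]*1000
        if not(250<P[:,0].mean()<750 and -480<P[:,1].mean()<350): continue
        r=cv2.minAreaRect(P.astype(np.float32)); print(cam,st[i,:5].tolist(),"c",np.round(r[0]),"size",np.round(r[1]),round(r[2],1))
comps("wrist",im,m,.0135,150,300); comps("wrist",im,m,.0135,200,300); comps("top",t,None,.0135,110,40)
```

```text
19.0833 [ 0.41697375 -0.31201272  0.21605808] [-1.79905461e+02 -1.57222921e-01  1.00260700e+02] [-0.32625865 -0.55368021 -0.62023073]
wrist [147, 90, 139, 122, 10591] c [ 362. -299.] size [182. 155.] 6.2
wrist [341, 136, 171, 191, 12243] c [ 690. -377.] size [233. 373.] 26.0
wrist [373, 247, 52, 49, 1985] c [ 659. -429.] size [71. 83.] 12.2
wrist [148, 127, 138, 85, 9497] c [ 366. -323.] size [179. 111.] 8.3
wrist [342, 136, 161, 83, 6564] c [ 640. -284.] size [204. 115.] 10.4
wrist [374, 248, 50, 47, 1829] c [ 659. -429.] size [68. 80.] 12.6
top [333, 143, 37, 53, 1477] c [ 618. -286.] size [187. 111.] 10.2
top [181, 146, 33, 47, 1135] c [588. 259.] size [ 93. 164.] 83.6
top [267, 187, 21, 23, 162] c [496. -31.] size [99. 27.] 40.3
top [176, 205, 24, 24, 368] c [415. 280.] size [68. 68.] 39.2
top [392, 223, 13, 11, 41] c [ 406. -458.] size [14. 54.] 43.1
top [301, 229, 20, 24, 99] c [ 351. -154.] size [98. 15.] 42.0
top [363, 249, 15, 16, 159] c [ 302. -367.] size [38. 67.] 46.4
top [226, 256, 10, 9, 45] c [268. 122.] size [34. 23.] 43.3
```

Run:
```python
from meas import *
im=cv2.imread("pics/w10.png"); m={k:v for k,v in np.load("w10.npz").items()}; g=im.min(2)
for t in(190,210):
    for z in (.0135,.02):
        try: rect(im,m,proj("wrist",[[.39,-.31,.0135]],m)[0],z,175,107,t,8.3)
        except Exception as e: print(e)
# corners of bright component
n,l,st,c=cv2.connectedComponentsWithStats((g>200).astype(np.uint8))
i=[k for k in range(1,n) if st[k,4]>9000][0]
ct=max(cv2.findContours((l==i).astype(np.uint8),0,1)[0],key=cv2.contourArea)
q=cv2.approxPolyDP(cv2.convexHull(ct),5,True)[:,0]; print(q.tolist()); print((ray("wrist",q,.0135,m)[:,:2]*1000).round().tolist())
# lead notch: outline widths along lid x
P=ray("wrist",ct[:,0],.0135,m)[:,:2]*1000; a=np.radians(8.3); R=np.array([[np.cos(a),np.sin(a)],[-np.sin(a),np.cos(a)]]); p=(P-[366,-323])@R.T
for x in range(-90,92,12):
    k=abs(p[:,0]-x)<4; 
    if k.any(): print(x,p[k,1].min().round(1),p[k,1].max().round(1))
print("spoon before/after")
for nm in("top0","top2"):
    t=cv2.imread(f"pics/{nm}.png"); n,l,st,c=cv2.connectedComponentsWithStats((t.min(2)>95).astype(np.uint8))
    for k in range(1,n):
        if 20<st[k,4]<300 and 300<c[k][0]<360 and 205<c[k][1]<255: print(nm,st[k].tolist(),c[k].round(1).tolist())
```

```text
c [ 365.2 -321.6] yaw 7.38 size 175.8 104.9 slopes [-0.25  0.25]
c [ 365.9 -320.1] yaw 7.38 size 172.7 103.1 slopes [-0.23  0.23]
c [ 365.2 -321.8] yaw 7.67 size 175.5 104.2 slopes [-0.12  0.12]
c [ 365.9 -320.3] yaw 7.58 size 172.5 102.4 slopes [-0.06  0.06]
[[148, 127], [285, 135], [278, 209], [181, 205], [152, 177]]
[[270.0, -282.0], [447.0, -260.0], [459.0, -362.0], [323.0, -381.0], [280.0, -347.0]]
-90 -13.0 54.8
-78 -25.4 55.1
-66 -39.5 55.4
-54 -50.9 54.7
-42 -50.7 55.0
-30 -50.2 54.3
-18 -51.3 54.7
-6 -50.8 53.9
6 -51.8 54.2
18 -51.5 53.5
30 -51.1 53.8
42 -52.1 53.1
54 -51.7 53.3
66 -54.1 53.9
78 -55.4 55.4
90 -41.5 50.8
spoon before/after
top0 [330, 214, 22, 33, 188] [339.3, 231.9]
```

Run:
```python
from h import *
for nm,seedw in(("w8",None),("w10",None)):
    im=cv2.imread(f"pics/{nm}.png"); m={k:v for k,v in np.load(f"{nm}.npz").items()}; g=im.min(2)
    v,u=np.mgrid[0:384,0:512]; W=(ray("wrist",np.c_[u.ravel(),v.ravel()],.004,m)[:,:2]*1000).reshape(384,512,2)
    mk=(g>120)&(W[...,0]>300)&(W[...,0]<470)&(W[...,1]>-265 if nm=="w8" else W[...,1]>-262)&(W[...,1]<-190)
    n,l,st,c=cv2.connectedComponentsWithStats(mk.astype(np.uint8))
    for k in range(1,n):
        if st[k,4]<40: continue
        p=W[l==k]; b=p[p[:,1]>p[:,1].max()-40]
        print(nm,st[k].tolist(),"x",p[:,0].min().round(),p[:,0].max().round(),"y",p[:,1].min().round(),p[:,1].max().round(),"bowl c",b.mean(0).round(1))
        for y in range(-262,-195,8):
            q=p[abs(p[:,1]-y)<2]
            if len(q): print("   y",y,"x",q[:,0].min().round(),q[:,0].max().round())
im=cv2.imread("pics/w10.png").astype(int);
for nm in("w8","w10","w1"):
    im=cv2.imread(f"pics/{nm}.png").astype(int); m={k:v for k,v in np.load(f"{nm}.npz").items()}
    r=(im[...,2]>90)&(im[...,1]<50)&(im[...,0]<50); vv,uu=np.nonzero(r)
    P=ray("wrist",np.c_[uu,vv],.0135,m)[:,:2]*1000; print(nm,"red",len(P),cv2.minAreaRect(P.astype(np.float32)))
t=cv2.imread("pics/top0.png").astype(int); r=(t[...,2]>90)&(t[...,1]<50); vv,uu=np.nonzero(r);print("top red",cv2.minAreaRect((ray("top",np.c_[uu,vv],.0135)[:,:2]*1000).astype(np.float32)))
```

```text
w8 [203, 91, 61, 48, 830] x 337.0 419.0 y -265.0 -220.0 bowl c [ 363.1 -238.5]
   y -262 x 395.0 418.0
   y -254 x 382.0 402.0
   y -246 x 347.0 384.0
   y -238 x 340.0 376.0
   y -230 x 337.0 372.0
   y -222 x 340.0 363.0
w10 [205, 89, 52, 42, 705] x 336.0 409.0 y -262.0 -221.0 bowl c [ 362.2 -239.5]
   y -262 x 392.0 409.0
   y -254 x 379.0 397.0
   y -246 x 346.0 382.0
   y -238 x 338.0 376.0
   y -230 x 336.0 372.0
   y -222 x 339.0 357.0
w10 [263, 130, 23, 7, 67] x 418.0 448.0 y -262.0 -256.0 bowl c [ 433.9 -259.9]
   y -262 x 418.0 448.0
w8 red 9660 ((205.28367614746094, -355.8092956542969), (179.74185180664062, 115.166748046875), 78.34127807617188)
w10 red 10213 ((202.91912841796875, -356.39544677734375), (179.5296173095703, 115.1364517211914), 80.63211059570312)
w1 red 129 ((255.16748046875, -281.7272033691406), (43.82798767089844, 16.41039276123047), 42.279815673828125)
top red ((206.81451416015625, -356.087646484375), (182.13682556152344, 113.55465698242188), 77.40158081054688)
```

Run:
```python
from h import *
for nm in("top0","top1","top2"):
    t=cv2.imread(f"pics/{nm}.png").astype(int); r=((t[...,2]>90)&(t[...,1]<60)&(t[...,0]<60)).astype(np.uint8)
    n,l,st,c=cv2.connectedComponentsWithStats(r); k=1+st[1:,4].argmax()
    q=cv2.convexHull(np.argwhere(l==k)[:,::-1].astype(np.int32)); print(nm,st[k].tolist(),c[k].round(2),cv2.minAreaRect((ray("top",q[:,0],.0135)[:,:2]*1000).astype(np.float32)))
for nm in("side0","side2"):
    t=cv2.imread(f"pics/{nm}.png").astype(int); r=((t[...,2]>90)&(t[...,1]<60)&(t[...,0]<60)).astype(np.uint8)
    n,l,st,c=cv2.connectedComponentsWithStats(r); k=1+st[1:,4].argmax()
    ct=np.argwhere(l==k)[:,::-1]; print(nm,st[k].tolist(),c[k].round(2),cv2.approxPolyDP(cv2.convexHull(ct.astype(np.int32)),2,True)[:,0].tolist())
```

```text
top0 [340, 264, 59, 46, 1807] [369.38 286.46] ((206.81451416015625, -356.087646484375), (182.13682556152344, 113.55465698242188), 77.40158081054688)
top1 [340, 264, 59, 46, 1811] [369.4  286.44] ((206.22869873046875, -356.006591796875), (182.19203186035156, 114.44227600097656), 77.51004028320312)
top2 [342, 271, 56, 39, 1391] [373.77 289.84] ((203.93905639648438, -359.5184326171875), (178.04922485351562, 111.1482162475586), 79.31173706054688)
side0 [307, 128, 32, 30, 780] [323.09 142.66] [[337, 131], [335, 157], [307, 153], [312, 128]]
side2 [310, 129, 29, 28, 717] [323.89 142.41] [[338, 132], [336, 156], [310, 154], [312, 129]]
```

Run:
```python
from h import *
from scipy.spatial.transform import Rotation as Q
m={k:v for k,v in np.load("w8.npz").items()}
T=np.array([.4169,-.30828,.1985]); R=Q.from_euler("xyz",[180,0,100.31],degrees=True)
k=512/800
for b in(0,.01,.019,.03,.04):
    P=ray("wrist",np.array([[378,371],[424,371],[378,435],[400,318]])*k,T[2]+b,m); print(b,(R.inv().apply(P-T)*1000).round(1)[:,:2].tolist())
# model predicted pixel (800 scale) of pad corners
for b in(0,.019,.04):
    print(b,[(proj("wrist",[T+R.apply([x,0,-b])],m)/k).round().tolist()[0] for x in(.011,-.011)])
```

```text
0 [[-2.9, -8.5], [-2.8, 11.0], [-34.3, -8.9], [20.9, 0.8]]
0.01 [[2.0, -8.0], [2.0, 10.4], [-27.5, -8.4], [24.3, 0.8]]
0.019 [[6.4, -7.5], [6.4, 9.8], [-21.4, -7.9], [27.4, 0.8]]
0.03 [[11.7, -6.9], [11.8, 9.1], [-14.0, -7.2], [31.2, 0.7]]
0.04 [[16.6, -6.3], [16.6, 8.5], [-7.3, -6.7], [34.7, 0.7]]
0 [[398.0, 341.0], [398.0, 388.0]]
0.019 [[398.0, 360.0], [398.0, 412.0]]
0.04 [[398.0, 387.0], [398.0, 444.0]]
```

The grip width read only about 3 mm on a 10 mm tab, so the pads were pinching just its rounded crest. I'll grip lower this time and step down with force checks.

Call:
play_rows:
  steps:
    - [-0.03,-0.006,-0.02,-0.01]
    - [-0.06,-0.012,-0.06,-0.02]
    - [-0.08,-0.016,-0.12,-0.031]
    - [-0.1,-0.0186,-0.18,-0.031]
    - [-0.101,-0.0186,-0.22,-0.031]
  gripper: 1

```text
time: 19.6
tool_pos: [0.3647, -0.3207, 0.105]
eef_rot: [-179.9, -0.2, 97.4]
ft_force: [0.2, 0.1, -0.2]
grip_width: 0.0852
gripper_force: 0.0
```

Call:
play_rows:
  steps:
    - [0,0,0,0]
    - [0,0,0,0]
    - [0,0,0,0]
    - [0,0,0,0]
    - [0,0,0,0]

```text
time: 20.02
tool_pos: [0.3681, -0.3229, 0.1088]
eef_rot: [179.9, 0.2, 97.5]
ft_force: [-1.1, 0.0, 0.7]
grip_width: 0.0855
gripper_force: 0.0
```

Run:
```python
from meas import *
im=grab("wrist","w11"); np.savez("w11.npz",**{k:np.array(v) for k,v in viewer.camera_model("wrist").items()})
s=status.sense();print(s["time"],s["tool_pos"],s["eef_rot"],s["ft_force"])
m={k:v for k,v in np.load("w11.npz").items()}; g=im.min(2)
for z in(.0135,.017):
  for t in(130,190,210):
    try: rect(im,m,proj("wrist",[[.39,-.29,z]],m)[0],z,175,107,t,8)
    except Exception as e: print(e)
# pad silhouette: dark finger extents near image centre rows
print(proj("wrist",[[.3664,-.3213+.021,.0135],[.3664,-.3213-.021,.0435]],m))
for r in range(150,300,10): print(r,''.join('#' if g[r,c]>190 else '+' if g[r,c]>120 else '-' if g[r,c]>60 else '.' for c in range(100,420,4)))
```

```text
20.0667 [ 0.36797024 -0.32274486  0.10863995] [1.79920753e+02 1.49325433e-01 9.75026872e+01] [ 0.15534518 -0.61187046 -0.00504713]
expected non-empty vector for x
c [ 364.2 -314.2] yaw 3.99 size 178.4 90.5 slopes [ 2.8  -2.96]
c [ 364.5 -314.2] yaw 4.42 size 177.8 90.1 slopes [ 3.11 -3.13]
c [ 364.  -315.9] yaw 7.95 size 178.1 112.7 slopes [8.94 6.61]
c [ 364.2 -313.4] yaw 3.61 size 176.1 89.7 slopes [ 3.24 -3.31]
c [ 364.4 -313.3] yaw 4.29 size 175.4 88.9 slopes [ 3.25 -3.24]
[[256.32483389 169.40871203]
 [250.30730129 221.76585446]]
150 ..............+################################################------.........--
160 ..............-###############################################+--....-........--
170 ..............-###############################################----..-..-......--
180 .............--+###################-++++#-+###################------.........---
190 .............---####################++#######################+-----..........---
200 ..............--####################++#######################----.--.........---
210 ................+###################++#######################---............----
220 .................+++++####+###############++################+---..............--
230 .................+++++++++++++++++++++++++++++++############..--................
240 ....................----------------------------++-+-++##+---.........-.........
250 ..............---...................-...---.----------------.---................
260 .............---...................-.-...------++++++++---.....---....-.-.......
270 ...........---...................-.......--+++..........-++......---............
280 .........---........................-...-++....--.........-.......----..........
290 ........---.............................++...........--....-........+--.........
```

Call:
play_rows:
  steps:
    - [-0.005,0.0024,-0.03,0]
    - [-0.005,0.0024,-0.08,0]
    - [-0.005,0.0024,-0.125,0]
    - [-0.005,0.0024,-0.155,0]
    - [-0.005,0.0024,-0.165,0]

```text
time: 20.48
tool_pos: [0.3643, -0.3202, 0.0237]
eef_rot: [-179.9, -0.1, 97.5]
ft_force: [-0.4, 0.1, 0.2]
grip_width: 0.0851
gripper_force: 0.0
```

Call:
play_rows:
  steps:
    - [0,0,-0.005,0]
    - [0,0,-0.01,0]
    - [0,0,-0.015,0]
    - [0,0,-0.02,0]
    - [0,0,-0.02,0]

```text
time: 20.9
tool_pos: [0.3649, -0.3211, 0.0152]
eef_rot: [180.0, 0.0, 97.5]
ft_force: [0.3, -1.2, 0.3]
grip_width: 0.0854
gripper_force: 0.0
```

Call:
play_rows:
  steps:
    - [0,0,0,0]
    - [0,0,0,0]
    - [0,0,0,0]
    - [0,0,0,0]
    - [0,0,0,0]
  gripper: -1
  force: 40

```text
time: 21.32
tool_pos: [0.3647, -0.3209, 0.015]
eef_rot: [180.0, 0.0, 97.5]
ft_force: [-0.2, -0.5, 0.2]
grip_width: 0.0256
gripper_force: 0.0
```

Call:
play_rows:
  steps:
    - [0,0,0,0]
    - [0,0,0,0]
    - [0,0,0,0]
    - [0,0,0,0]
    - [0,0,0,0]

```text
time: 21.73
tool_pos: [0.3648, -0.321, 0.015]
eef_rot: [180.0, 0.0, 97.5]
ft_force: [0.4, 0.3, 2.1]
grip_width: 0.0088
gripper_force: 41.8
```

Call:
play_rows:
  steps:
    - [0,0,0,0]
    - [0,0,0,0]
    - [0,0,-0.004,0]
    - [0,0,-0.008,0]
    - [0,0,-0.01,0]
  gripper: -0.3

```text
time: 22.15
tool_pos: [0.3644, -0.3206, 0.0095]
eef_rot: [-180.0, -0.0, 97.5]
ft_force: [0.2, -0.1, 0.4]
grip_width: 0.03
gripper_force: 0.0
```

Call:
play_rows:
  steps:
    - [0,0,0,0]
    - [0,0,0,0]
    - [0,0,0,0]
    - [0,0,0,0]
    - [0,0,0,0]
  gripper: -1
  force: 60

```text
time: 22.57
tool_pos: [0.3645, -0.3207, 0.0098]
eef_rot: [-180.0, -0.0, 97.5]
ft_force: [-1.3, 0.1, -0.2]
grip_width: 0.0084
gripper_force: 59.9
```

Call:
play_rows:
  steps:
    - [0,0,0,0]
    - [0,0,0,0]
    - [0,0,0,0]
    - [0,0,0,0]
    - [0,0,0,0]
  force: 110

```text
time: 22.98
tool_pos: [0.3645, -0.3207, 0.01]
eef_rot: [-180.0, -0.0, 97.5]
ft_force: [-1.3, 0.4, 1.8]
grip_width: 0.0072
gripper_force: 109.9
```

Now it's a proper grip on the flats: 7.2 mm at 110 N with pad compliance. Lifting gently and going back to the pre-insertion spot.

Call:
play_rows:
  steps:
    - [0,0,0.008,0]
    - [0,0,0.02,0]
    - [0,0,0.04,0]
    - [0,0,0.07,0]
    - [0,0,0.11,0]

```text
time: 23.4
tool_pos: [0.3641, -0.3201, 0.0652]
eef_rot: [-179.9, -0.1, 97.5]
ft_force: [0.0, -0.4, -3.1]
grip_width: 0.0072
gripper_force: 109.5
```

Call:
play_rows:
  steps:
    - [0,0,0.05,0]
    - [0.02,0.004,0.11,0.01]
    - [0.05,0.01,0.17,0.02]
    - [0.08,0.017,0.22,0.028]
    - [0.105,0.0216,0.25,0.031]

```text
time: 23.82
tool_pos: [0.4187, -0.3106, 0.1939]
eef_rot: [179.8, 0.3, 100.3]
ft_force: [0.6, -0.1, -3.4]
grip_width: 0.007
gripper_force: 109.6
```

Call:
play_rows:
  steps:
    - [0,0,0,0]
    - [0,0,0,0]
    - [0,0,0,0]
    - [0,0,0,0]
    - [0,0,0,0]

```text
time: 24.23
tool_pos: [0.4157, -0.3093, 0.1885]
eef_rot: [-179.9, -0.2, 100.2]
ft_force: [-0.1, -0.5, -2.0]
grip_width: 0.0066
gripper_force: 109.6
```

Run:
```python
from meas import *
im=grab("wrist","w12"); np.savez("w12.npz",**{k:np.array(v) for k,v in viewer.camera_model("wrist").items()})
s=status.sense();print(s["time"],s["tool_pos"],s["eef_rot"],s["ft_force"],s["grip_width"],s["gripper_force"])
t=s["tool_pos"]; m={k:v for k,v in np.load("w12.npz").items()}; g=im.min(2)
for dz in(-.01,-.007): 
    z=t[2]+dz+.0135
    meas("w12",z,.072,10.3,range(140,330,4),range(405,490,3),range(336,366,3),(125,175),(320,280),(130,170),(250,210),t[:2]*1000)
    d=np.array([np.cos(np.radians(10.3)),np.sin(np.radians(10.3))])
    l=line(edge(g,range(165,185,3),90,150,150,1),z,m); print("rear edge",l[0].round(1),l[1],"along",l[0]@d,"tcp along",t[:2]*1000@d)
print([[r,int(np.argmax(g[r,80:]>150))+80] for r in range(150,300,15)])
print([[r,g[r,350:400:3].tolist()] for r in (160,260,270)])
```

```text
24.2833 [ 0.41589929 -0.30947752  0.18859857] [-1.79895170e+02 -1.60139698e-01  1.00214360e+02] [-0.07996474  0.12164832 -2.73439633] 0.007153214318812585 109.56161499023438
lt [ 406.5 -260. ] yaw 10.15 39 lat -328.45
lb [ 488.4 -336.9] yaw -22.7 9 lat -418.78
tt [ 611.3 -225.5] yaw 10.39 29 lat -331.19
tb [ 626. -323.] yaw 10.73 28 lat -429.69
tcp lat -378.8540133685412
rear edge [ 316.4 -286. ] -76.692474 along 260.21087063412614 tcp along 353.8618238735293
lt [ 406.5 -259.4] yaw 10.15 39 lat -327.94
lb [ 486.8 -335. ] yaw -22.7 9 lat -416.62
tt [ 611.3 -225.5] yaw 10.39 29 lat -331.19
tb [ 626. -323.] yaw 10.73 28 lat -429.69
tcp lat -378.8540133685412
rear edge [ 318. -285.] -76.70002 along 261.942171574093 tcp along 353.8618238735293
[[150, 269], [165, 98], [180, 101], [195, 115], [210, 134], [225, 148], [240, 162], [255, 179], [270, 201], [285, 125]]
[[160, [246, 246, 246, 245, 245, 235, 242, 245, 231, 223, 217, 221, 222, 223, 223, 223, 222]], [260, [236, 236, 236, 236, 235, 235, 236, 235, 236, 236, 235, 235, 235, 225, 228, 230, 226]], [270, [233, 234, 234, 235, 234, 234, 234, 235, 235, 235, 234, 234, 233, 230, 228, 226, 227]]]
```

Call:
play_rows:
  steps:
    - [0,0.0016,-0.03,0.0028]
    - [0,0.0016,-0.08,0.0028]
    - [0,0.0016,-0.135,0.0028]
    - [0,0.0016,-0.185,0.0028]
    - [0,0.0016,-0.21,0.0028]

```text
time: 24.7
tool_pos: [0.4152, -0.3078, 0.0816]
eef_rot: [-179.8, -0.3, 100.5]
ft_force: [-0.8, 0.5, -2.5]
grip_width: 0.0064
gripper_force: 109.3
```

Call:
play_rows:
  steps:
    - [0,0,-0.012,0]
    - [0,0,-0.018,0]
    - [0,0,-0.024,0]
    - [0,0,-0.024,0]
    - [0,0,-0.024,0]

```text
time: 25.12
tool_pos: [0.4176, -0.3097, 0.0736]
eef_rot: [180.0, 0.1, 100.5]
ft_force: [-0.6, 0.1, -2.6]
grip_width: 0.0069
gripper_force: 109.4
```

Run:
```python
from meas import *
im=grab("wrist","w13"); np.savez("w13.npz",**{k:np.array(v) for k,v in viewer.camera_model("wrist").items()})
s=status.sense();print(s["time"],s["tool_pos"],s["eef_rot"],s["ft_force"],s["grip_width"])
t=s["tool_pos"]; m={k:v for k,v in np.load("w13.npz").items()}; g=im.min(2)
print(proj("wrist",[[.33,-.27,.0765],[.49,-.245,.0765],[.6,-.228,.072],[.56,-.335,.072],[.48,-.35,.0765]],m).round().tolist())
for z in(.075,.0765,.078):
    meas("w13",z,.072,10.3,range(140,320,4),range(430,505,3),range(336,346,3),(125,175),(320,280),(130,185),(295,240),t[:2]*1000)
    d=np.array([np.cos(np.radians(10.3)),np.sin(np.radians(10.3))])
    l=line(edge(g,range(160,178,2),90,130,150,1),z,m); 
    r=line(edge(g,range(250,275,2),400,360,150,1),z,m) 
    print(z,"rear",l[0].round(1),round(l[1],1),"lead",r[0].round(1),round(r[1],1),"len",(r[0]-l[0])@d)
for r in range(140,300,8): print(r,''.join('#' if g[r,c]>190 else '+' if g[r,c]>120 else '-' if g[r,c]>60 else '.' for c in range(90,512,4)))
```

```text
25.1667 [ 0.41763597 -0.30977785  0.07377622] [1.79942778e+02 9.68138082e-02 1.00519800e+02] [-0.04222274 -0.31699056 -2.84741392] 0.006726318898949639
[[121.0, 150.0], [394.0, 158.0], [569.0, 163.0], [442.0, 296.0], [331.0, 301.0]]
lt [ 377.4 -266.3] yaw 10.46 36 lat -329.46
lb few [45, 47, 49, 49, 51, 50, 53, 52, 52, 55, 55, 56, 57, 56, 56, 56, 57, 58, 59, 58, 61, 60, 61, 61, 62, 64, 65, 65, 66, 67, 68, 68, 69, 69, 69, 68, 69, 106, 177, 228]
tt [ 539.9 -237.5] yaw 11.21 25 lat -330.25
tb few [175, 229, 231, 230, 229, 228, 228, 230, 235, 236, 207, 158, 145, 137, 133, 131, 132, 133, 134, 134, 133, 135, 136, 135, 135, 137, 137, 137, 136, 135, 134, 136, 136, 135, 135, 136, 137, 136, 134, 131, 132, 136, 136, 137, 139, 141, 140, 140, 140, 139, 138, 137, 136, 141, 176]
tcp lat -379.4600306312984
0.075 rear [ 316.2 -283.8] -76.6 lead [ 510.4 -312.6] -83.0 len 185.93970945151648
lt [ 377.6 -266. ] yaw 10.46 36 lat -329.2
lb few [45, 47, 49, 49, 51, 50, 53, 52, 52, 55, 55, 56, 57, 56, 56, 56, 57, 58, 59, 58, 61, 60, 61, 61, 62, 64, 65, 65, 66, 67, 68, 68, 69, 69, 69, 68, 69, 106, 177, 228]
t
[... 2607 characters left out ...]
####---###++++++++++++++++++++++++
252 .......+++++++++++++++++++++++++++---++-##+--++---++########################--+##+++++++++++++++++++++++++
260 ........+++++++++++++++++++++++++------.+++---+----+++++###################---+##+++++++++++++++++++++++++
268 ........+++++++++++++++++++++++++...---.+++--------+++++###################---###+++++++++++++++++++++++++
276 ........-++++++++++++++++++++++-......-.+++--.....-.++++##################---+##++++++++++++++++++++++++++
284 .........++++++++++-......-++-..........+++-.........--+#.------##########---+##++++++++++++++++++++++++++
292 .........-++++++........................+++-..............---------+#####--.--+###########################
```

Run:
```python
from h import *
m={k:v for k,v in np.load("w13.npz").items()}; g=cv2.imread("pics/w13.png").min(2)
a=np.radians(10.45); d=np.array([np.cos(a),np.sin(a)]); n=np.array([-d[1],d[0]])
T=np.array([417.6,-309.8]); print("tcp",T@d,T@n)
lead=edge(g,range(190,212,2),406,380,170,1); rear=edge(g,range(164,212,3),92,130,120,1); tn=edge(g,range(190,212,2),404,430,170,1)
lt=edge(g,range(140,320,4),150,175,190); lb=edge(g,range(364,377),325,290,110); tt=edge(g,range(430,508,3),148,185,190); tb=edge(g,range(410,508,3),335,290,110)
print(len(lb),lb[:,1].round(1).tolist(),len(tb))
for z in(.0755,.077,.079):
    o={k:line(u,z if k in("lead","rear","lt","lb") else .072,m) for k,u in dict(lead=lead,rear=rear,lt=lt,lb=lb,tn=tn,tt=tt,tb=tb).items()}
    print(z,"len",round((o["lead"][0]-o["rear"][0])@d,1),{k:(round(float(v[0]@(d if k in("lead","rear","tn") else n)),1),round(float(v[1]),2)) for k,v in o.items()})
```

```text
tcp 354.48278428417365 -380.40472610910086
13 [296.2, 296.8, 297.4, 297.9, 298.6, 299.1, 299.8, 300.4, 300.8, 301.4, 302.0, 302.7, 303.4] 33
0.0755 len 186.6 {'lead': (446.7, -82.03), 'rear': (260.1, -76.65), 'lt': (-330.2, 10.46), 'lb': (-430.7, -22.41), 'tn': (455.9, -79.66), 'tt': (-331.5, 11.21), 'tb': (-430.5, 10.47)}
0.077 len 184.8 {'lead': (445.9, -82.03), 'rear': (261.1, -76.66), 'lt': (-330.0, 10.46), 'lb': (-429.6, -22.42), 'tn': (455.9, -79.66), 'tt': (-331.5, 11.21), 'tb': (-430.5, 10.47)}
0.079 len 182.6 {'lead': (444.8, -82.03), 'rear': (262.2, -76.66), 'lt': (-329.6, 10.46), 'lb': (-428.0, -22.42), 'tn': (455.9, -79.66), 'tt': (-331.5, 11.21), 'tb': (-430.5, 10.47)}
```

The rear and lead edges converge, so the lid hangs rolled about 5°: it was lying on the spoon when I gripped it. I'll set it down flat on free worktop at (0.48, -0.12) and regrip.

Call:
play_rows:
  steps:
    - [0,0,0.02,0]
    - [0,0,0.05,0]
    - [0,0,0.085,0]
    - [0,0,0.115,0]
    - [0,0,0.132,0]

```text
time: 25.58
tool_pos: [0.418, -0.3101, 0.1418]
eef_rot: [179.9, 0.2, 100.5]
ft_force: [0.9, 0.4, -2.3]
grip_width: 0.0071
gripper_force: 109.5
```

Call:
play_rows:
  steps:
    - [0.008,0.024,0,0]
    - [0.02,0.062,0,0]
    - [0.034,0.105,0,0]
    - [0.048,0.148,0,0]
    - [0.0625,0.19,0,0]

```text
time: 26.0
tool_pos: [0.4479, -0.2118, 0.1385]
eef_rot: [-179.9, -0.1, 100.5]
ft_force: [-0.4, -0.0, -2.3]
grip_width: 0.007
gripper_force: 109.6
```

Call:
play_rows:
  steps:
    - [0.014,0.042,0,0]
    - [0.028,0.085,0,0]
    - [0.042,0.128,-0.02,0]
    - [0.054,0.165,-0.05,0]
    - [0.0625,0.19,-0.08,0]

```text
time: 26.42
tool_pos: [0.4795, -0.1163, 0.0986]
eef_rot: [180.0, -0.0, 100.6]
ft_force: [-0.1, -1.0, -2.7]
grip_width: 0.007
gripper_force: 109.5
```

Call:
play_rows:
  steps:
    - [0,0,-0.04,0]
    - [0,0,-0.08,0]
    - [0,0,-0.11,0]
    - [0,0,-0.135,0]
    - [0,0,-0.148,0]

```text
time: 26.83
tool_pos: [0.4783, -0.1176, 0.0232]
eef_rot: [-179.8, -0.1, 100.5]
ft_force: [-0.2, -0.0, -3.3]
grip_width: 0.0067
gripper_force: 109.5
```

Call:
play_rows:
  steps:
    - [0,0,-0.004,0]
    - [0,0,-0.008,0]
    - [0,0,-0.012,0]
    - [0,0,-0.014,0]
    - [0,0,-0.014,0]

```text
time: 27.25
tool_pos: [0.4799, -0.1194, 0.0183]
eef_rot: [180.0, 0.0, 100.5]
ft_force: [0.3, 0.1, -2.4]
grip_width: 0.0069
gripper_force: 109.5
```

Call:
play_rows:
  steps:
    - [0,0,-0.003,0]
    - [0,0,-0.006,0]
    - [0,0,-0.008,0]
    - [0,0,-0.008,0]
    - [0,0,-0.008,0]

```text
time: 27.67
tool_pos: [0.4796, -0.1192, 0.0139]
eef_rot: [-180.0, -0.0, 100.5]
ft_force: [0.3, 0.0, -2.4]
grip_width: 0.0071
gripper_force: 109.5
```

Call:
play_rows:
  steps:
    - [0,0,0,0]
    - [0,0,0,0]
    - [0,0,0,0]
    - [0,0,0,0]
    - [0,0,0,0]
  gripper: 1

```text
time: 28.08
tool_pos: [0.4798, -0.1193, 0.0141]
eef_rot: [180.0, 0.0, 100.5]
ft_force: [0.1, 0.2, -0.4]
grip_width: 0.0671
gripper_force: 0.0
```

Call:
play_rows:
  steps:
    - [0,0,0,0]
    - [0,0,0.03,0]
    - [0,0,0.09,0]
    - [0,0,0.15,0]
    - [0,0,0.19,0]

```text
time: 28.5
tool_pos: [0.4802, -0.1195, 0.1109]
eef_rot: [179.9, 0.1, 100.5]
ft_force: [0.1, -1.2, -0.1]
grip_width: 0.0858
gripper_force: 0.0
```

Call:
play_rows:
  steps:
    - [0,0,0,0]
    - [0,0,0,0]
    - [0,0,0,0]
    - [0,0,0,0]
    - [0,0,0,0]

```text
time: 28.92
tool_pos: [0.4787, -0.1188, 0.1077]
eef_rot: [-179.9, -0.1, 100.5]
ft_force: [-0.1, 0.2, -0.0]
grip_width: 0.0856
gripper_force: 0.0
```

Run:
```python
from meas import *
im=grab("wrist","w14"); np.savez("w14.npz",**{k:np.array(v) for k,v in viewer.camera_model("wrist").items()})
s=status.sense();print(s["time"],s["tool_pos"],s["eef_rot"],s["ft_force"],s["grip_width"])
m={k:v for k,v in np.load("w14.npz").items()}; g=im.min(2)
for r in range(110,300,8): print(r,''.join('#' if g[r,c]>190 else '+' if g[r,c]>120 else '-' if g[r,c]>60 else '.' for c in range(90,450,4)))
t=s["tool_pos"]
for th in (120,190): 
    try: rect(im,m,proj("wrist",[[t[0]+.03,t[1]+.02,.0135]],m)[0],.0135,175,107,th,10.5)
    except Exception as e: print(e)
```

```text
28.9667 [ 0.47887574 -0.11887421  0.10777762] [-1.79881937e+02 -9.11597892e-02  1.00512616e+02] [ 0.04179298  0.82346701 -0.018964  ] 0.08553249575033986
110 .....-......................--................--................-.....--..................
118 ...............-.....-....--.......-....-......-.----.......-..............--......--.....
126 .............-..-..-...------..------..-------------------.--.-...........................
134 .............-......--..-------.-------------------------------.-.-....--.................
142 ...............--.###############################################+--.....-.-..........-...
150 ..-..............-+##############################################--.......................
158 ......-.....-.....-##############################################.---.....-....-..........
166 ...............----##############################################----.....................
174 .........--......--##############################################-----..--.......-........
182 .......-.......-..-###################+++###++##################+----..................
[... 763 characters left out ...]

254 ................---................-.---.-...-------.---------..----...---...............-
262 .....-###++-...---....................-.....----------....----....---....-.......-........
270 ......#####+.----...........................-.....--........-......---...-...........-.-..
278 ........##..---..........................--.........................----.............-....
286 ...........---...........................-.....-......................---.................
294 ...........---........................................................--..................
c [ 479.2 -119.6] yaw 10.27 size 175.9 106.6 slopes [ 0.27 -0.27]
c [ 477.6 -111.6] yaw 4.67 size 175.2 89.4 slopes [ 5.32 -5.4 ]
```

The lid lies flat now (175.9 x 106.6 mm, centred under the tool). Regripping low.

Call:
play_rows:
  steps:
    - [0.0016,-0.0004,-0.03,-0.002]
    - [0.0016,-0.0004,-0.08,-0.002]
    - [0.0016,-0.0004,-0.13,-0.002]
    - [0.0016,-0.0004,-0.165,-0.002]
    - [0.0016,-0.0004,-0.18,-0.002]

```text
time: 29.38
tool_pos: [0.4786, -0.1186, 0.0161]
eef_rot: [-179.8, -0.2, 100.3]
ft_force: [0.1, -0.3, 0.2]
grip_width: 0.0852
gripper_force: 0.0
```

Call:
play_rows:
  steps:
    - [0,0,-0.006,0]
    - [0,0,-0.011,0]
    - [0,0,-0.0156,0]
    - [0,0,-0.0156,0]
    - [0,0,-0.0156,0]

```text
time: 29.8
tool_pos: [0.481, -0.1196, 0.0118]
eef_rot: [179.9, 0.1, 100.3]
ft_force: [0.4, 0.3, -0.2]
grip_width: 0.0854
gripper_force: 0.0
```

Call:
play_rows:
  steps:
    - [0,0,0,0]
    - [0,0,0,0]
    - [0,0,0,0]
    - [0,0,0,0]
    - [0,0,0,0]
  gripper: -1
  force: 110

```text
time: 30.22
tool_pos: [0.4805, -0.1195, 0.0113]
eef_rot: [180.0, 0.0, 100.3]
ft_force: [-0.7, -0.0, -0.5]
grip_width: 0.0259
gripper_force: 0.0
```

Call:
play_rows:
  steps:
    - [0,0,0,0]
    - [0,0,0,0]
    - [0,0,0,0]
    - [0,0,0,0]
    - [0,0,0,0]

```text
time: 30.63
tool_pos: [0.4805, -0.1194, 0.0115]
eef_rot: [180.0, 0.0, 100.3]
ft_force: [-0.6, -0.2, 5.8]
grip_width: 0.0061
gripper_force: 108.5
```

Call:
play_rows:
  steps:
    - [0,0,0.02,0]
    - [0,0,0.06,0]
    - [0,0,0.12,0]
    - [0,0,0.19,0]
    - [0,0,0.25,0]

```text
time: 31.05
tool_pos: [0.4798, -0.1191, 0.1376]
eef_rot: [-179.9, -0.0, 100.3]
ft_force: [0.3, -0.3, -2.6]
grip_width: 0.0058
gripper_force: 108.6
```

Still partly on the crest (6 mm wide, 5.8 N upward), so I'll set it down again and grip 6 mm lower.

Call:
play_rows:
  steps:
    - [0,0,-0.06,0]
    - [0,0,-0.13,0]
    - [0,0,-0.19,0]
    - [0,0,-0.235,0]
    - [0,0,-0.25,0]

```text
time: 31.47
tool_pos: [0.4784, -0.1185, 0.0111]
eef_rot: [-179.7, -0.2, 100.3]
ft_force: [-12.3, 4.5, 92.2]
grip_width: 0.006
gripper_force: 121.1
```

Call:
play_rows:
  steps:
    - [0,0,0,0]
    - [0,0,0,0]
    - [0,0,-0.004,0]
    - [0,0,-0.008,0]
    - [0,0,-0.013,0]
  gripper: -0.3

```text
time: 31.88
tool_pos: [0.4808, -0.1196, 0.0048]
eef_rot: [180.0, 0.0, 100.3]
ft_force: [0.6, -0.3, 0.6]
grip_width: 0.0303
gripper_force: 0.0
```

Call:
play_rows:
  steps:
    - [0,0,0,0]
    - [0,0,0,0]
    - [0,0,0,0]
    - [0,0,0,0]
    - [0,0,0,0]
  gripper: -1
  force: 100

```text
time: 32.3
tool_pos: [0.4802, -0.1193, 0.0047]
eef_rot: [-180.0, -0.0, 100.3]
ft_force: [-0.1, 0.7, 3.3]
grip_width: 0.0074
gripper_force: 99.4
```

Call:
play_rows:
  steps:
    - [0,0,0,0]
    - [0,0,0.01,0]
    - [0,0,0.03,0]
    - [0,0,0.07,0]
    - [0,0,0.12,0]

```text
time: 32.72
tool_pos: [0.4793, -0.1189, 0.0644]
eef_rot: [-179.8, -0.1, 100.3]
ft_force: [-0.3, 0.3, -2.7]
grip_width: 0.0072
gripper_force: 98.5
```

Call:
play_rows:
  steps:
    - [0,0,0.03,0]
    - [0,0,0.06,0]
    - [-0.005,-0.01,0.1,0]
    - [-0.015,-0.04,0.13,0]
    - [-0.028,-0.08,0.15,0]

```text
time: 33.13
tool_pos: [0.4668, -0.1589, 0.1417]
eef_rot: [179.9, 0.1, 100.5]
ft_force: [0.4, -0.7, -2.9]
grip_width: 0.0071
gripper_force: 98.7
```

Call:
play_rows:
  steps:
    - [-0.013,-0.04,0,0]
    - [-0.026,-0.08,0,0]
    - [-0.04,-0.12,0,0]
    - [-0.053,-0.16,0,0]
    - [-0.066,-0.2,0,0]

```text
time: 33.55
tool_pos: [0.4328, -0.2601, 0.1402]
eef_rot: [180.0, 0.0, 100.3]
ft_force: [0.6, 1.1, -3.9]
grip_width: 0.0074
gripper_force: 98.8
```

Call:
play_rows:
  steps:
    - [-0.012,-0.035,0,0]
    - [-0.023,-0.067,-0.03,0]
    - [-0.03,-0.09,-0.065,0]
    - [-0.033,-0.1012,-0.1,0]
    - [-0.033,-0.1012,-0.12,0]

```text
time: 33.97
tool_pos: [0.4162, -0.3111, 0.0787]
eef_rot: [-180.0, -0.0, 100.2]
ft_force: [-0.2, 1.0, -2.8]
grip_width: 0.0075
gripper_force: 98.6
```

Call:
play_rows:
  steps:
    - [0,0,-0.01,0]
    - [0,0,-0.018,0]
    - [0,0,-0.024,0]
    - [0,0,-0.024,0]
    - [0,0,-0.024,0]

```text
time: 34.38
tool_pos: [0.4174, -0.3098, 0.0681]
eef_rot: [180.0, 0.0, 100.4]
ft_force: [0.1, 0.3, -3.0]
grip_width: 0.0072
gripper_force: 98.6
```

```bash
cat > m2.py <<'E'
from h import *
def go(nm,z,lc=(190,212),gap=406):
    im=grab("wrist",nm); m=viewer.camera_model("wrist")
    s=status.sense();T=s["tool_pos"]*1000;print(s["time"],T,s["eef_rot"],s["ft_force"],s["grip_width"])
    g=im.min(2)
    a=np.radians(10.45); d=np.array([np.cos(a),np.sin(a)]); n=np.array([-d[1],d[0]]); print("tcp",T[:2]@d,T[:2]@n)
    zl=T[2]/1000-.0048+.0135
    lead=edge(g,range(*lc,2),gap,gap-30,170,1); rear=edge(g,range(164,212,3),85,135,120,1)
    E=dict(lead=lead,rear=rear,lt=edge(g,range(140,320,4),140,180,190),tt=edge(g,range(430,508,3),140,190,190),tb=edge(g,range(425,508,3),345,280,110))
    for k,u in E.items():
        if len(u)<4: print(k,"few"); continue
        v=line(u,zl if k in("lead","rear","lt") else z,m); print(k,round(float(v[0]@(d if k in("lead","rear") else n)),1),"at",v[0].round(1),"ang",round(float(v[1]),2),len(v[2]))
    for r in range(150,310,24): print(r,''.join('#' if g[r,c]>190 else '+' if g[r,c]>120 else '-' if g[r,c]>60 else '.' for c in range(90,512,4)))
E
python3 -c "
from m2 import *
go('w15',.072)"
```

```text
34.4333 [ 417.43922726 -309.96734514   68.22777479] [1.79964002e+02 5.82869006e-02 1.00376430e+02] [ 0.23916451 -0.01556146 -2.04274191] 0.007208448600953147
tcp 354.2943255673299 -380.5401350513437
lead 441.5 at [ 498.6 -269. ] ang -79.09 11
rear 265.3 at [ 323.1 -288.7] ang -79.73 16
lt -326.3 at [ 391.6 -259.5] ang 10.35 42
tt -331.4 at [ 532.6 -238.8] ang 10.25 26
tb -430.7 at [ 567.9 -333.2] ang 10.48 21
150 .....-----------------------------------++++------------------------+++++###---......................--...
174 ...-###########################################################################-----#+####################
198 ....-#########################################################################----+#######################
222 .....-+++###########################-+++++++#---#############################----+########################
246 .......++++++++++++++#+++++++++++++--++-####-++--+##########################----+##+++++++++++++++++++++++
270 ........++++++++++++++++++++++++-...--+.+++-----.--+++++###################----+##++++++++++++++++++++++++
294 .........++++++-........................++++................--------+#####.----+##########################
```

The lid hangs level (176 mm long, edges parallel) and is aligned to about 1 mm. Sliding it on.

Call:
play_rows:
  steps:
    - [0.0003,-0.0018,-0.0008,0]
    - [0.01,0,-0.0008,0]
    - [0.03,0.0037,-0.0008,0]
    - [0.05,0.0074,-0.0008,0]
    - [0.0688,0.0109,-0.0008,0]

```text
time: 34.85
tool_pos: [0.4529, -0.3046, 0.0674]
eef_rot: [180.0, 0.0, 100.3]
ft_force: [1.6, 0.3, -2.8]
grip_width: 0.0071
gripper_force: 98.6
```

Call:
play_rows:
  steps:
    - [0.006,0.0011,0,0]
    - [0.014,0.0026,0,0]
    - [0.022,0.004,0,0]
    - [0.03,0.0055,0,0]
    - [0.0393,0.0073,0,0]

```text
time: 35.27
tool_pos: [0.471, -0.3007, 0.0671]
eef_rot: [-180.0, -0.0, 100.3]
ft_force: [-0.8, -0.0, -1.9]
grip_width: 0.0072
gripper_force: 98.6
```

```bash
python3 -c "
from m2 import *
go('w16',.072)"
```

```text
35.3167 [ 472.19597201 -300.94418034   67.24594853] [1.79943630e+02 3.64545718e-02 1.00331783e+02] [ 1.2493439   0.31342891 -2.01696839] 0.007389748490316912
tcp 409.7794492673455 -381.5982686385193
lead few
rear 320.9 at [ 378.3 -282. ] ang -79.75 16
lt -327.3 at [ 455.6 -248.8] ang 10.3 41
tt -331.9 at [ 586.5 -229.3] ang 10.33 26
tb -442.7 at [ 633.8 -333.3] ang 54.45 22
150 .....------------------+++++----------------------------------------+++++###......------...-..............
174 ...-######################################################################################################
198 ...--#############################################################################################+++++---
222 .....-+#############################--++++++#+--################################################+++++-----
246 ......-+++++++++++###++++++++++++++--++-####-++--+##########################++++++++++++++++++++----------
270 .......-++++++++++++++++++++++++-...-++.+++-----.--+++++###################+++++++++++++++++++++++++++++++
294 .........++++++-........................++++.................-------+#####################################
```

Call:
play_rows:
  steps:
    - [0.015,0.0028,0,0]
    - [0.03,0.0055,0,0]
    - [0.045,0.0083,0,0]
    - [0.06,0.011,0,0]
    - [0.0748,0.0138,0,0]

```text
time: 35.73
tool_pos: [0.5093, -0.2939, 0.0672]
eef_rot: [180.0, 0.0, 100.3]
ft_force: [-0.3, -0.8, -1.8]
grip_width: 0.0075
gripper_force: 98.7
```

Call:
play_rows:
  steps:
    - [0.015,0.0028,0,0]
    - [0.03,0.0055,0,0]
    - [0.045,0.0083,0,0]
    - [0.06,0.011,0,0]
    - [0.0748,0.0138,0,0]

```text
time: 36.15
tool_pos: [0.5466, -0.2869, 0.0672]
eef_rot: [-180.0, -0.0, 100.3]
ft_force: [-0.8, -0.8, -2.2]
grip_width: 0.0071
gripper_force: 98.7
```

Call:
play_rows:
  steps:
    - [0.015,0.0028,0,0]
    - [0.03,0.0055,0,0]
    - [0.045,0.0083,0,0]
    - [0.06,0.011,0,0]
    - [0.0748,0.0138,0,0]

```text
time: 36.57
tool_pos: [0.5839, -0.28, 0.0672]
eef_rot: [-180.0, -0.0, 100.3]
ft_force: [0.7, -0.3, -1.8]
grip_width: 0.007
gripper_force: 98.7
```

Call:
play_rows:
  steps:
    - [0.002,0.0004,0,0]
    - [0.007,0.0013,0,0]
    - [0.012,0.0022,0,0]
    - [0.016,0.003,0,0]
    - [0.02,0.0037,0,0]

```text
time: 36.98
tool_pos: [0.5931, -0.2784, 0.0672]
eef_rot: [-180.0, -0.0, 100.3]
ft_force: [-0.4, -0.7, -2.7]
grip_width: 0.0075
gripper_force: 98.6
```

Call:
play_rows:
  steps:
    - [0.003,0.0006,0,0]
    - [0.006,0.0011,0,0]
    - [0.009,0.0017,0,0]
    - [0.012,0.0022,0,0]
    - [0.015,0.0028,0,0]

```text
time: 37.4
tool_pos: [0.6007, -0.277, 0.0672]
eef_rot: [-180.0, -0.0, 100.3]
ft_force: [0.4, -0.4, -2.1]
grip_width: 0.0074
gripper_force: 98.6
```

Call:
play_rows:
  steps:
    - [0.001,0.0002,0,0]
    - [0.002,0.0004,0,0]
    - [0.003,0.0006,0,0]
    - [0.004,0.0007,0,0]
    - [0.005,0.0009,0,0]

```text
time: 37.82
tool_pos: [0.6017, -0.2766, 0.0668]
eef_rot: [-179.8, -0.0, 100.4]
ft_force: [-4.3, -2.5, -3.5]
grip_width: 0.0072
gripper_force: 98.6
```

Call:
play_rows:
  steps:
    - [0.001,0.0002,0,0]
    - [0.002,0.0004,0,0]
    - [0.003,0.0006,0,0]
    - [0.003,0.0006,0,0]
    - [0.003,0.0006,0,0]

```text
time: 38.23
tool_pos: [0.6017, -0.2766, 0.0665]
eef_rot: [-179.7, -0.1, 100.4]
ft_force: [-6.9, -3.5, -2.3]
grip_width: 0.0073
gripper_force: 98.7
```

The flap is in contact: the force has risen to 7 N and the tool has stopped. A little more push and seating, then ease off and release.

Call:
play_rows:
  steps:
    - [0.001,0.0002,-0.001,0]
    - [0.002,0.0004,-0.001,0]
    - [0.002,0.0004,-0.002,0]
    - [0.002,0.0004,-0.002,0]
    - [0.002,0.0004,-0.002,0]

```text
time: 38.65
tool_pos: [0.6017, -0.2766, 0.0664]
eef_rot: [-179.5, -0.1, 100.4]
ft_force: [-11.5, -3.4, 3.0]
grip_width: 0.0071
gripper_force: 99.5
```

Call:
play_rows:
  steps:
    - [-0.002,-0.0004,0,0]
    - [-0.004,-0.0007,0,0]
    - [-0.005,-0.0009,0,0]
    - [-0.005,-0.0009,0,0]
    - [-0.005,-0.0009,0,0]

```text
time: 39.07
tool_pos: [0.6018, -0.2766, 0.0664]
eef_rot: [-179.8, -0.0, 100.4]
ft_force: [-6.3, -2.5, 0.9]
grip_width: 0.0071
gripper_force: 99.2
```

Call:
play_rows:
  steps:
    - [0,0,0,0]
    - [0,0,0,0]
    - [0,0,0,0]
    - [0,0,0,0]
    - [0,0,0,0]
  gripper: 1

```text
time: 39.48
tool_pos: [0.6041, -0.2765, 0.0666]
eef_rot: [179.9, 0.0, 100.3]
ft_force: [-0.1, 1.0, -0.4]
grip_width: 0.0674
gripper_force: 0.0
```

Call:
play_rows:
  steps:
    - [0,0,0,0]
    - [0,0,0.02,0]
    - [0,0,0.08,0]
    - [0,0,0.15,0]
    - [0,0,0.22,0]

```text
time: 39.9
tool_pos: [0.6028, -0.2761, 0.1773]
eef_rot: [-179.9, -0.1, 100.3]
ft_force: [-0.1, -0.5, -0.3]
grip_width: 0.0857
gripper_force: 0.0
```

Call:
play_rows:
  steps:
    - [-0.02,0.02,0,0]
    - [-0.06,0.06,0,0]
    - [-0.1,0.1,0,0]
    - [-0.14,0.14,0,0]
    - [-0.16,0.16,0,0]

```text
time: 40.32
tool_pos: [0.5203, -0.1936, 0.1769]
eef_rot: [-179.9, -0.1, 100.4]
ft_force: [0.1, 0.5, -0.9]
grip_width: 0.0852
gripper_force: 0.0
```

Call:
play_rows:
  steps:
    - [-0.02,0.04,0,0]
    - [-0.04,0.1,0,0]
    - [-0.06,0.17,0,0]
    - [-0.06,0.22,0,0]
    - [-0.06,0.24,0,0]

```text
time: 40.73
tool_pos: [0.4918, -0.0733, 0.1769]
eef_rot: [-180.0, -0.1, 100.4]
ft_force: [0.3, -0.4, 0.7]
grip_width: 0.0853
gripper_force: 0.0
```

Call:
play_rows:
  steps:
    - [0,0,0,0]
    - [0,0,0,0]
    - [0,0,0,0]
    - [0,0,0,0]
    - [0,0,0,0]

```text
time: 41.15
tool_pos: [0.4936, -0.0778, 0.1762]
eef_rot: [180.0, 0.0, 100.2]
ft_force: [-0.2, -0.5, 0.5]
grip_width: 0.0856
gripper_force: 0.0
```

Run:
```python
from h import *
s=status.sense();print(s["time"],s["tool_pos"],s["ft_force"],s["grip_width"])
t0=cv2.imread("pics/top0.png"); t3=grab("top","top3"); s3=grab("side","side3")
def red(t):
    t=t.astype(int); r=((t[...,2]>90)&(t[...,1]<60)&(t[...,0]<60)).astype(np.uint8)
    n,l,st,c=cv2.connectedComponentsWithStats(r); k=1+st[1:,4].argmax(); q=cv2.convexHull(np.argwhere(l==k)[:,::-1].astype(np.int32)); print("red",st[k].tolist(),c[k].round(2),cv2.minAreaRect((ray("top",q[:,0],.0135)[:,:2]*1000).astype(np.float32)))
red(t0);red(t3)
def comp(t,uv,z,nm,thr=110):
    n,l,st,c=cv2.connectedComponentsWithStats((cv2.cvtColor(t,cv2.COLOR_BGR2HSV)[...,2]>thr).astype(np.uint8))
    u,v=np.int32(np.array(uv)*.64); p=l[v-6:v+7,u-6:u+7]; p=p[p>0]
    if not len(p): print(nm,"none");return
    k=np.bincount(p).argmax(); q=np.argwhere(l==k)[:,::-1]; r=cv2.minAreaRect((ray("top",q,z)[:,:2]*1000).astype(np.float32)); print(nm,[np.round(x,1) for x in r],st[k,4])
for nm,uv,z in(("ntin",(310,266),.06),("wtin",(549,264),.072),("timer",(294,338),.024),("tape",(611,327),.025),("spoon",(525,375),.005),("brush",(197,340),.01),("vanilla",(232,235),.1)):
    comp(t0,uv,z,nm+" before"); comp(t3,uv,z,nm+" after")
```

```text
41.15 [ 0.49362231 -0.07777412  0.17616753] [-0.23881891 -0.48193314  0.51673316] 0.08564351157557154
red [340, 264, 59, 46, 1807] [369.38 286.46] ((206.81451416015625, -356.087646484375), (182.13682556152344, 113.55465698242188), 77.40158081054688)
red [342, 266, 57, 44, 1801] [369.81 287.3 ] ((203.43258666992188, -356.81805419921875), (182.40379333496094, 113.7383804321289), 79.87413787841797)
ntin before [array([575. , 251.9]), array([ 80.2, 156.1]), np.float64(83.3)] 985
ntin after [array([505.5, 217.6]), array([185.5, 287.7]), np.float64(81.0)] 2786
wtin before [array([ 600.8, -275.7]), array([181.4, 106.9]), np.float64(10.2)] 1514
wtin after [array([ 601.5, -276.9]), array([183.3, 114.8]), np.float64(10.3)] 1690
timer before [array([412.8, 278. ]), array([68.1, 68.3]), np.float64(39.2)] 374
timer after [array([513.5, 222.3]), array([189.8, 294.4]), np.float64(81.0)] 2786
tape before [array([ 432.1, -428.5]), array([93.7, 96.6]), np.float64(46.3)] 304
tape after [array([ 432.1, -428.5]), array([93.7, 96.6]), np.float64(46.3)] 310
spoon before [array([ 395.2, -259.9]), array([ 28.4, 129.4]), np.float64(57.0)] 169
spoon after [array([ 397.8, -254.1]), array([ 23.1, 130.7]), np.float64(64.0)] 125
brush before [array([452.8, 473.9]), array([ 50. , 245.3]), np.float64(61.9)] 579
brush after [array([452.8, 473.9]), array([ 50. , 245.3]), np.float64(61.9)] 586
vanilla before [array([636.1, 429.7]), array([35.8, 38.4]), np.float64(2.9)] 105
vanilla after [array([636.1, 429.7]), array([35.8, 38.4]), np.float64(2.9)] 109
```

Run:
```python
from h import *
for f in("top0","top1","top3"):
    t=cv2.imread(f"pics/{f}.png").min(2)
    for thr in(70,90):
        n,l,st,c=cv2.connectedComponentsWithStats((t>thr).astype(np.uint8))
        for k in range(1,n):
            if 60<st[k,4]<400 and 320<c[k][0]<360 and 210<c[k][1]<255:
                P=ray("top",np.argwhere(l==k)[:,::-1],.004)[:,:2]*1000; r=cv2.minAreaRect(P.astype(np.float32))
                hi=P[P[:,0].argmax()]; lo=P[P[:,0]<P[:,0].min()+25].mean(0); print(f,thr,st[k].tolist(),"c",np.round(r[0]),np.round(r[1]),round(r[2],1),"tip",hi.round(),"bowl",lo.round())
    g=cv2.absdiff(cv2.imread("pics/top0.png"),cv2.imread(f"pics/{f}.png")).max(2)
    # timer & narrow tin regions
    for nm,(u,v) in dict(timer=(294,338),ntin=(310,266),shaker=(511,196),cup=(258,412)).items():
        u,v=int(u*.64),int(v*.64); print(f,nm,"diff>40 px:",int((g[v-14:v+15,u-14:u+15]>40).sum()))
```

```text
top0 70 [330, 213, 22, 34, 214] c [ 398. -255.] [ 32. 132.] 65.1 tip [ 457. -285.] bowl [ 352. -234.]
top0 90 [330, 214, 22, 33, 192] c [ 398. -255.] [ 29. 131.] 65.0 tip [ 454. -289.] bowl [ 352. -234.]
top0 timer diff>40 px: 0
top0 ntin diff>40 px: 0
top0 shaker diff>40 px: 0
top0 cup diff>40 px: 0
top1 70 [330, 213, 22, 34, 220] c [ 398. -255.] [ 32. 134.] 64.8 tip [ 457. -285.] bowl [ 352. -234.]
top1 90 [330, 213, 22, 34, 197] c [ 398. -255.] [ 29. 132.] 65.0 tip [ 457. -285.] bowl [ 352. -234.]
top1 timer diff>40 px: 816
top1 ntin diff>40 px: 653
top1 shaker diff>40 px: 0
top1 cup diff>40 px: 308
top3 70 [330, 213, 22, 34, 183] c [ 396. -258.] [ 29. 135.] 58.0 tip [ 457. -285.] bowl [ 351. -233.]
top3 90 [330, 214, 22, 33, 154] c [ 396. -258.] [ 26. 131.] 58.6 tip [ 454. -289.] bowl [ 352. -233.]
top3 timer diff>40 px: 804
top3 ntin diff>40 px: 466
top3 shaker diff>40 px: 0
top3 cup diff>40 px: 266
```

```bash
python3 -c "
from h import *
g=cv2.imread('pics/side3.png').min(2)
a=np.radians(-6.4);d=np.array([np.cos(a),np.sin(a)]);n=np.array([-d[1],d[0]])
for nm,(c,W,L,z,y) in dict(n=((575,253),41.5,76,.0605+.0125,-6.4),w=((602,-276.5),53.5,88,.0845,10.4)).items():
    a=np.radians(y);d=np.array([np.cos(a),np.sin(a)]);n=np.array([-d[1],d[0]]);C=np.array(c)
    P=[np.r_[(C+s*L*d+t*W*n)/1000,z] for s,t in((1,1),(-1,1),(-1,-1),(1,-1))]
    q=proj('side',P); print(nm,q.round().tolist())
    n_,l,st,cc=cv2.connectedComponentsWithStats((g>190).astype(np.uint8)); u,v=q.mean(0).astype(int); p=l[v-6:v+7,u-12:u+13]; k=np.bincount(p[p>0]).argmax(); print(st[k].tolist(), cv2.approxPolyDP(cv2.convexHull(np.argwhere(l==k)[:,::-1].astype(np.int32)),2,True)[:,0].tolist())
print(arm.hand_in())"
```

```text
n [[203.0, 242.0], [257.0, 246.0], [259.0, 226.0], [208.0, 223.0]]
[204, 225, 55, 26, 1146] [[258, 229], [254, 250], [207, 248], [204, 244], [209, 225]]
w [[204.0, 146.0], [251.0, 141.0], [245.0, 127.0], [200.0, 131.0]]
[199, 121, 51, 29, 932] [[249, 144], [205, 148], [199, 123], [215, 121], [245, 131]]
the job is handed in; nothing more can be done
None
```

Both lids are on their tins, pushed until the end flap stopped, and the job is handed in at about 41 s; however, the wide lid slipped from the gripper once and fell beside the red look-alike, shifting it by about 3 mm and 2.5°, while the spoon, tape, brush and jar measured unmoved and the timer was hidden by the arm in the last top view.

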